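# Set the tilting copy board and load the stereo slide carriers

### The job

Get the copy board ready for photographing the stereo slides: first move the two smoky glass prisms off the level board onto the felt rest, then throw the board's lever into the notch marked by the brass flag so that the board stands at its slope. Then lay every cherrywood slide carrier flat on the slope, side by side with its long side running straight up the slope and its lower end resting against the cleat, and leave the brass hinge and the spare resin knob where they are.

Things in the scene. Friction and masses are not known exactly. Their poses are not given: they have to be found in the camera images.
- board_face (a point): Centre of the upper face of the grey tilting copy board, 190 mm deep, 346 mm wide; axes: x up the slope, y along the cleat, z out of the face. Aluminium cleat, 12 mm high, along the low edge (robot's side), its stop face at x = -85 mm. Turns about an axis 8 mm below, 85 mm above the bench; level at first, then slopes to the robot by half the lever angle. 15 N on an edge unseats it.
- easel: Grey cast base carrying the copy board, fixed to the bench: 210 x 495 x 12 mm, with cheeks 104 mm high, 11 mm thick at y = +-184 mm. Origin on the bench under the board's middle, x away from the cleat, y along it. The lever stands at the -y end (flat bar, y = -226 mm), beside its scalloped steel quadrant plate (y = -212 mm, 10 mm thick, rim 84 mm from the lever's axis).
- tilt_lever (a joint): Angle (rad) of the steel lever at the easel's -y end. 0: level notch, lever leaning 30 deg from upright to easel -x; grows as it is thrown over to easel +x, in the easel's x-z plane. Detent notches at 0, 0.349, 0.698, 1.047 (board slopes 0, 10, 20, 30 deg); stops at -0.08 and 1.13. A sprung roller draws it into the nearest notch; about 6 N at its handle takes it out.
- lever_axis (a point): Point on the lever's axis of turning (which runs along the easel's y), 85 mm above the bench, in line with the middle of the handle (easel y = -252 mm). The index rail, 150 mm long, its top 83 mm above the axis, stands outboard at easel y = -289 mm.
- lever_handle (a point): Middle of the turned ivory resin handle, a bar 22 mm across and 40 mm long, standing out sideways (to easel -y) from the top of the lever, 150 mm from its axis; frame: z along the lever, y along its axis. The lever's flat bar (14 mm wide, 8 mm thick) begins 22 mm from this point at the handle's inner end. Clear all round: pinch it from above with the fingers on its easel-x sides, or push it.
- brass_flag: Brass flag, 20 mm wide, 27 mm tall with a folded top, screwed on the steel index rail just outboard of the lever, at the notch that is wanted: the first, second or third after level. Origin in the lever's plane (63 mm inboard of the flag), 85 mm above the lever's axis, at the point which the lever's centre line passes through when the lever is in that notch.
- pin_1: Plain steel cap screw, 10 mm across, on the index rail at one of the two other notches after level. Origin as for the brass flag.
- pin_2: Plain steel cap screw, 10 mm across, on the index rail at one of the two other notches after level. Origin as for the brass flag.
- prism_left: Smoky glass wedge prism, 62 x 44 mm (along its x and y), 27 mm high at its -x end and 17 mm at its +x end, with upright sides, about 150 g; lies on the level copy board at the start. Origin at the centre of its underside.
- prism_right: Smoky glass wedge prism, 62 x 44 mm (along its x and y), 27 mm high at its -x end and 17 mm at its +x end, with upright sides, about 150 g; lies on the level copy board at the start. Origin at the centre of its underside.
- felt_rest: Felt-covered wooden rest for glass, 100 (x) x 170 (y) mm, 4 mm high, flat, fixed on the bench to the left of the copy board. Origin under its centre, on the bench; its top is 4 mm above that.
- bench_mat: Grey felt mat, 210 x 255 mm, 3 mm thick, fixed on the bench, on which the slide carriers lie at the start. Origin under its centre, on the bench.
- carrier_1: Cherrywood stereo slide carrier: flat frame 112 (x) x 50 (y) x 14 mm with two square smoky panes, about 75 g, the same either way round and either side up. Origin at the centre of its underside as it lies at the start. Three or four are there; an absent one reads None from the start.
- carrier_2: Cherrywood stereo slide carrier: flat frame 112 (x) x 50 (y) x 14 mm with two square smoky panes, about 75 g, the same either way round and either side up. Origin at the centre of its underside as it lies at the start. Three or four are there; an absent one reads None from the start.
- carrier_3: Cherrywood stereo slide carrier: flat frame 112 (x) x 50 (y) x 14 mm with two square smoky panes, about 75 g, the same either way round and either side up. Origin at the centre of its underside as it lies at the start. Three or four are there; an absent one reads None from the start.
- carrier_4: Cherrywood stereo slide carrier: flat frame 112 (x) x 50 (y) x 14 mm with two square smoky panes, about 75 g, the same either way round and either side up. Origin at the centre of its underside as it lies at the start. Three or four are there; an absent one reads None from the start.
- hood_hinge: Bystander: flat brass hood hinge, 70 x 70 mm, 9 mm thick, on the bench in front of the easel. Leave it.
- resin_knob: Bystander: spare turned ivory resin knob, 46 mm across, 66 mm tall, standing on the bench on the robot's side of the lever. Leave it.
There are look-alikes about, which are no part of the job. What is shaped like the carrier_4 but orange or red is not meant. Leave any orange look-alike of the carrier_3 alone.

How it is judged:
On the way, in this order (a step that is already met when the one before it is completed fails the run):
1. both prisms are off the board and lie on the felt rest (x of prism_left in the frame of felt_rest between -0.05 and 0.05 m and y of prism_left in the frame of felt_rest between -0.085 and 0.085 m and height (world z) of each of prism_left, prism_right below 0.045 m and linear speed of each of prism_left, prism_right below 0.05 m/s and x of prism_right in the frame of felt_rest between -0.05 and 0.05 m and y of prism_right in the frame of felt_rest between -0.085 and 0.085 m), for 0.2 s.
2. the lever is in the notch marked by the brass flag (x of brass_flag in the frame of lever_handle between -0.006 and 0.006 m), for 0.3 s.
3. every carrier lies flat on the sloped board, lower end against the cleat (all of step 2 and x of carrier_1 in the frame of board_face between -0.036 and -0.022 m and y of carrier_1 in the frame of board_face between -0.165 and 0.165 m and z of carrier_1 in the frame of board_face between -0.004 and 0.018 m and angle between the x axis of each of carrier_1, carrier_2, carrier_3, carrier_4 and the x axis of board_face, either way round below 0.16 rad and angle between the z axis of each of carrier_1, carrier_2, carrier_3, carrier_4 and the z axis of board_face, either way round below 0.08 rad and linear speed of each of carrier_1, carrier_2, carrier_3, carrier_4 below 0.03 m/s and x of carrier_2 in the frame of board_face between -0.036 and -0.022 m and y of carrier_2 in the frame of board_face between -0.165 and 0.165 m and z of carrier_2 in the frame of board_face between -0.004 and 0.018 m and x of carrier_3 in the frame of board_face between -0.036 and -0.022 m and y of carrier_3 in the frame of board_face between -0.165 and 0.165 m and z of carrier_3 in the frame of board_face between -0.004 and 0.018 m and x of carrier_4 in the frame of board_face between -0.036 and -0.022 m and y of carrier_4 in the frame of board_face between -0.165 and 0.165 m and z of carrier_4 in the frame of board_face between -0.004 and 0.018 m), for 0.2 s.
At the end, for the whole second after the job is handed in: Lever in the notch at the flag (centre line within 6 mm of its origin); prisms on the felt rest; every carrier flat on the slope (0.08 rad), straight up it (0.16 rad), lower end against the cleat (centre 49 to 63 mm from its stop face; touching is 56), centre 8 mm inside the board ends; all at rest (all of step 1 and all of step 3).
It fails at once if the brass hinge or the spare resin knob is moved more than 30 mm or the knob is knocked over (distance of any of hood_hinge, resin_knob from where it was at the start of the episode above 0.03 m or angle between resin_knob's own z axis and vertical above 0.6 rad).
Of carrier_1, carrier_2, carrier_3, carrier_4 only 3 to 4 are there at a start; the rules pass over those that are not, and their reading is None.
At some moment in a run one of carrier_1, carrier_2, carrier_3, carrier_4, prism_left, prism_right may be knocked a few centimetres aside while the robot is not near it.
Once in a run the grip may slacken for a moment while it holds something.
It also fails if it takes over 208 s, if anything falls off the work surface, if the arm or the gripper's body presses on something with over 40 N, if the wrist force passes 120 N, or if a joint passes its speed limit or range.

### The arm

A 7-joint arm with a two-finger parallel gripper is mounted at the origin on the work surface. World frame = base frame: x ahead of the robot, y to its left, z up, the work surface at z = 0. Lengths are in m, angles in rad, forces in N, time in s.
With the tool pointing down it reaches from about 0.425 to 0.95 m from the base axis. Payload 4.7 kg.
Tool frame: the origin (TCP) lies between the finger pads; the fingertips stand 19 mm ahead of it and the grasp point (between the pads) is the TCP; z points along the fingers, x is the direction in which the jaws open and shut, and the axes are right-handed (so a half turn about z gives the same grasp; the last joint's range is limited). The gripper opens to 87 mm and grips with 3 to 60 N. Pads are 19 mm wide; open, the fingers measure 117 mm over their backs; the gripper's body (75 mm by 190 mm) begins 51 mm behind the grasp point.
Start: joints at [-0.029, 0.469, -0.049, 1.532, 0.024, 1.141, -0.082], TCP at [0.675, 0, 0.242] pointing down, gripper open.
Joint ranges: [-2.59, 2.59], [-0.33, 1.99], [-1.39, 1.29], [0.1, 2.45], [-1.04, 4.18], [0.21, 1.99], [-2.66, 2.66]. Speed limits (rad/s): [2.57, 2.57, 3.14, 3.14, 3.14, 3.14, 3.14].

### API

Orientations are given as a rotation vector (axis times angle).
In Python, from workcell import robot gives the robot as it stands. The module is installed in compiled form; this text tells all that it offers.
- The arm moves only by the tool drive_tool, never from a script. Its argument "targets" is a list that holds one entry, the list of rows, each a list of 7 numbers: the shift along the tool's x, y, z in cm, then the turn, a rotation vector about the tool's x, y, z in rad, then the gripper's target within -1 to 1 (shut at 1, half-way at 0, fully open at -1). In form: [[[dx, dy, dz, wx, wy, wz, claw], ...]]. A call has exactly 10 rows; each row shifts and turns the commanded pose from where the row before left it, along the tool's axes as they then stand; what a row does not reach is not made up. A row lasts 1/8 s, in which the tool goes at most 62.5 mm and 10.7 degrees, less where a joint would pass 70% of its speed; a pose out of reach is approached as far as the arm can. A call is refused whole if a number of a shift passes 6.25 or a number of a turn 0.188, either way. A call with a gripper value outside its range is refused whole. The fingers move at their own pace and stop on an object; the grip force is fixed at half the most. Time passes only in rows, so rows that do not move let the fingers close, or fill a call up. It gives the time, the measured TCP pose, the force and the opening at its end, in the units of the state.
- robot.state(): the state, without advancing time (a new reading comes with each control period).
- robot.read_camera(name): name is "scene" or "side" or "wrist"; returns the picture (384x512x3 uint8, red, green, blue); there is no depth.
- robot.camera_params(name): a dict with "camera_matrix" (3x3 intrinsics, pixels), "k1" (the pictures are not rectified: a ray, as slopes to the right and down, at radius r is drawn at 1 + k1 r^2 times it, then the intrinsics apply), "pose" (4x4, takes a point from camera to world coordinates). Camera axes: x right, y up, looking along -z (the intrinsics and any distortion apply to the point x, -y, -z); pixel columns grow to the right and rows downward; lengths in m; the calibration is good to about 2 mm. A picture is of the moment at which its call begins: read the wrist's pose just before it. camera_params takes no time and is no camera call; for the wrist camera it gives the pose at the moment of the call.
- robot.sign_off(): hands the job in, once; it reports no verdict.
Trained networks look in the newest picture that a camera, given by its name, has taken for a name from the list of things; names that differ only in an ending like _2 or _b are one class to them, and where a whole thing is asked for, a point or a joint stands for the part that bears it (a point fixed in the world has none). Each returns a list of dicts, best first, with "conf" (0 to 1); they miss things now and then, are a little off and sometimes report something else, mostly with a low value. They report only what shows in the picture. A call takes as long as a camera call. They do not tell look-alikes from the thing itself.
- robot.outline_of(camera, target): "region" (384x512 bool, what is visible of it) and "rect" ([left, top, right, bottom] in pixels, round what is visible of it).
The state is a dict: "t": time; "joints": joint angles; "qvel": joint speeds; "tau": joint torques, N m; "ee_pos": TCP position; "ee_rot": TCP orientation; "ft_force": force on the tool from outside, world axes, zero at the start; "wrist_torque": the same for the moment, N m; "gripper_width": finger opening in m.
Only numpy, scipy, OpenCV 4.12 (cv2) and the standard library are available. Lean on these libraries where they do the work, as an engineer would, in place of code of your own. Each camera call takes 0.05 s, during which the arm holds its last target. There are 200 camera calls.

## Working session

There is one attempt and no reset: what is moved stays moved. The work goes in short steps, Python scripts to look and compute and a tool call to move; the robot and the scene stay as the last step left them, time stands still between calls to the robot, and variables do not carry over. Pictures are saved under pics/ and viewed, on a budget of 14 in all, crops included, one or two more only if the job needs it, and the job is handed in when it is done.

Besides the shell and the picture viewer there is one more tool, called after "Request:" as a command line: name --argument value ..., lists and objects as JSON in quotes. drive_tool: Moves the arm, as the interface text tells. Its arguments: {"type":"object","properties":{"targets":{"type":"array"}},"required":["targets"]}

```bash
mkdir -p pics; cat > h.py <<'E'
import numpy as np, cv2
from scipy.spatial.transform import Rotation as R
from workcell import robot
def snap(cam, fn=None):
    P=robot.camera_params(cam); im=robot.read_camera(cam)
    if fn: cv2.imwrite('pics/'+fn, cv2.cvtColor(im,cv2.COLOR_RGB2BGR))
    return im,P
def ray(P,u,v):
    K=np.array(P['camera_matrix']);T=np.array(P['pose'])
    d=np.array([(u-K[0,2])/K[0,0],(v-K[1,2])/K[1,1]]); s=d.copy()
    for _ in range(20): s=d/(1+P['k1']*(s@s))
    w=T[:3,:3]@np.array([s[0],-s[1],-1]); return T[:3,3],w/np.linalg.norm(w)
def atz(P,u,v,z):
    o,d=ray(P,u,v); return o+d*(z-o[2])/d[2]
def proj(P,X):
    K=np.array(P['camera_matrix']);T=np.array(P['pose'])
    c=(np.asarray(X)-T[:3,3])@T[:3,:3]; s=np.array([c[0],-c[1]])/-c[2]
    s=s*(1+P['k1']*(s@s)); return np.array([K[0,0]*s[0]+K[0,2],K[1,1]*s[1]+K[1,2]])
def tri(obs):
    A=np.zeros((3,3));b=np.zeros(3)
    for P,u,v in obs:
        o,d=ray(P,u,v);M=np.eye(3)-np.outer(d,d);A+=M;b+=M@o
    return np.linalg.solve(A,b)
E
python3 - <<'E'
from h import *
ims=[]
for c in ['scene','side','wrist']:
    im,P=snap(c,c+'0.png'); print(c,np.round(P['camera_matrix'],1).tolist(),P['k1'],np.round(P['pose'],3).tolist())
print(robot.state())
E
```

```text
scene [[348.3, 0.0, 251.9], [0.0, 348.3, 198.5], [0.0, 0.0, 1.0]] -0.003649347255864331 [[0.739, -0.528, 0.418, 0.989], [0.674, 0.591, -0.443, -0.392], [-0.013, 0.609, 0.793, 1.062], [0.0, 0.0, 0.0, 1.0]]
side [[356.7, 0.0, 254.4], [0.0, 356.7, 188.7], [0.0, 0.0, 1.0]] 0.01919952221346691 [[-0.736, 0.434, -0.519, -0.131], [-0.677, -0.452, 0.581, 0.795], [0.018, 0.779, 0.627, 0.91], [0.0, 0.0, 0.0, 1.0]]
wrist [[270.2, 0.0, 255.5], [0.0, 270.2, 191.2], [0.0, 0.0, 1.0]] -0.01228699266604739 [[1.0, -0.0, 0.003, 0.674], [-0.0, 0.967, 0.256, 0.07], [-0.003, -0.256, 0.967, 0.383], [0.0, 0.0, 0.0, 1.0]]
{'t': 0.15, 'joints': array([-0.02891504,  0.46927835, -0.04859645,  1.53338379,  0.02409631,
        1.14100625, -0.08230393]), 'qvel': array([ 0.0015527 , -0.00242479,  0.00137598, -0.00382313,  0.00046576,
       -0.00032702, -0.00073427]), 'tau': array([ 7.46239912e-04, -5.08426881e+01, -8.08802387e-02, -2.36421436e+01,
       -6.13636756e-02,  3.56170710e-02,  1.36465555e-04]), 'ee_pos': array([6.74584066e-01, 3.12897537e-05, 2.40740668e-01]), 'ee_rot': array([ 3.14155015e+00,  5.61385806e-05, -2.34041817e-03]), 'ft_force': array([-0.55081579,  0.04760311,  0.15175043]), 'wrist_torque': array([-0.05067646, -0.06156643,  0.01773326]), 'gripper_width': 0.08687033422806299}
```

View pics/scene0.png

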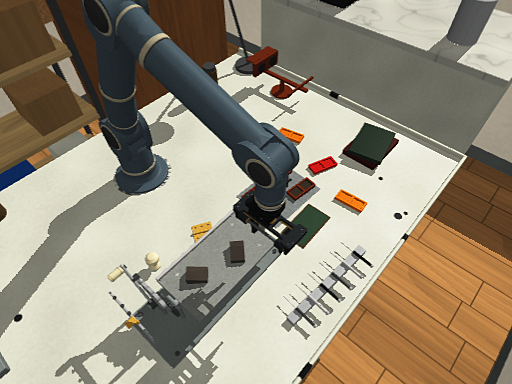

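View pics/side0.png

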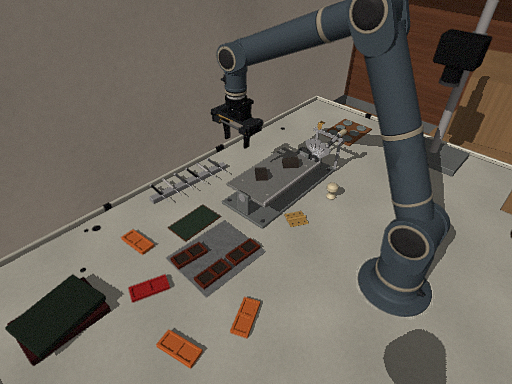

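The scene view shows the easel with prisms at (197,273) and (237,252), the lever and its ivory handle at about (115,272), the brass flag at about (132,321), and the felt rest at (310,226). In the side view the mat is at (216,257) with dark carriers at (187,254), (213,275) and (243,250). Orange and red look-alikes are at (138,241), (246,316), (180,348) and (150,288).

```bash
python3 - <<'E'
from h import *
names=['prism_left','carrier_1','brass_flag','pin_1','felt_rest','bench_mat','lever_handle','tilt_lever','easel','board_face','resin_knob','hood_hinge','lever_axis']
for c in ['scene','side','wrist']:
    im,P=snap(c,c+'1.png')
    for n in names:
        try: r=robot.outline_of(c,n)
        except Exception as e: print(c,n,e); continue
        out=[]
        for d in r:
            ys,xs=np.nonzero(d['region'])
            if len(xs): out.append((round(d['conf'],2),round(xs.mean(),1),round(ys.mean(),1),len(xs)))
        print(c,n,out)
        np.save(f'pics/{c}_{n}.npy',np.array([d['region'] for d in r]))
s=cv2.imread('pics/scene1.png')[180:370,90:350]; a=cv2.resize(s,(800,585),interpolation=cv2.INTER_CUBIC); cv2.imwrite('pics/sc_crop.png',a)
a=cv2.imread('pics/wrist1.png'); b=cv2.resize(cv2.imread('pics/side1.png')[110:300,160:400],None,fx=1.2,fy=1.2)
m=np.zeros((384+228,512,3),np.uint8);m[:384]=a;m[384:,:288]=b;cv2.imwrite('pics/m1.png',m[:600])
E
```

```text
scene prism_left [(0.69, np.float64(236.6), np.float64(251.7), 315)]
scene carrier_1 [(0.88, np.float64(350.0), np.float64(200.3), 368), (0.87, np.float64(300.2), np.float64(188.2), 313), (0.74, np.float64(322.4), np.float64(164.4), 306), (0.61, np.float64(291.6), np.float64(135.0), 201)]
scene brass_flag [(0.52, np.float64(236.3), np.float64(251.2), 310), (0.43, np.float64(130.8), np.float64(322.1), 94)]
scene pin_1 []
scene felt_rest [(0.61, np.float64(309.3), np.float64(222.5), 793)]
scene bench_mat [(0.63, np.float64(292.0), np.float64(196.4), 620)]
scene lever_handle [(0.93, np.float64(133.4), np.float64(283.1), 491), (0.26, np.float64(212.7), np.float64(266.4), 5867)]
scene tilt_lever [(0.86, np.float64(132.3), np.float64(283.2), 362)]
scene easel [(0.92, np.float64(198.2), np.float64(287.6), 10674)]
scene board_face [(0.61, np.float64(212.3), np.float64(266.7), 5900)]
scene resin_knob [(0.49, np.float64(152.7), np.float64(260.6), 197)]
scene hood_hinge [(0.78, np.float64(199.9), np.float64(230.0), 219)]
scene lever_axis [(0.95, np.float64(198.5), np.float64(287.7), 10527), (0.
[... 1229 characters left out ...]
, np.float64(216.3), 1700)]
wrist carrier_1 [(0.9, np.float64(50.2), np.float64(18.5), 1762)]
wrist brass_flag []
wrist pin_1 [(0.28, np.float64(238.4), np.float64(24.2), 3967)]
wrist felt_rest [(0.82, np.float64(238.5), np.float64(24.1), 3942)]
wrist bench_mat [(0.66, np.float64(118.1), np.float64(22.7), 5572), (0.3, np.float64(49.3), np.float64(188.2), 756)]
wrist lever_handle []
wrist tilt_lever []
wrist easel [(0.82, np.float64(157.8), np.float64(170.0), 26039)]
wrist board_face [(0.69, np.float64(150.8), np.float64(176.5), 21810)]
wrist resin_knob []
wrist hood_hinge [(0.82, np.float64(49.6), np.float64(188.5), 758)]
wrist lever_axis [(0.86, np.float64(158.3), np.float64(170.5), 26820)]
```

View pics/sc_crop.png

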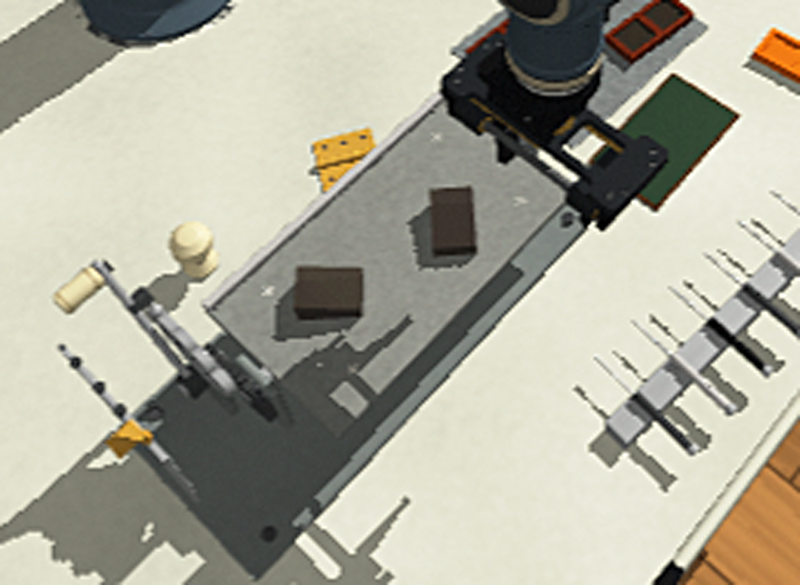

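View pics/m1.png

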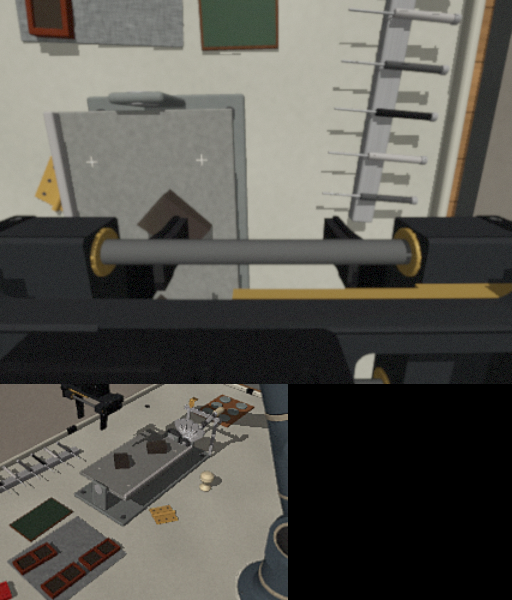

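In the scene crop the flag is at (128,436), furthest away from the robot along the rail. The dots at (75,362), (98,386) and (120,408) are screws, and the handle is at (78,290). The carriers to take are the dark red-brown ones with smoky panes on the mat; the bright orange and red ones are decoys.

```bash
python3 - <<'E'
from h import *
S,D,W=[robot.camera_params(c) for c in ['scene','side','wrist']]
f=lambda x,y:(90+x*.325,180+y*.325)
p=lambda *a:print(*[np.round(x,3) if not isinstance(x,str) else x for x in a])
p('cross A',tri([(S,*f(437,136)),(W,92,161)]),atz(W,92,161,.093),atz(S,*f(437,136),.093))
p('cross B',tri([(S,*f(519,200)),(W,202,160)]),atz(W,202,160,.093))
p('cross C',atz(S,*f(268,291),.093))
for q in [(55,113),(232,108)]: p('bd corner',atz(W,*q,.093))
p('cleat lo end',atz(S,*f(210,307),.105))
h=f(78,291);p('handle at z',atz(S,*h,.215),atz(S,*h,.22))
for n,q in dict(d0=(62,348),d1=(75,362),d2=(98,386),d3=(120,408),flag=(128,430)).items(): p(n,atz(S,*f(*q),.168),atz(S,*f(*q),.18))
p('felt',tri([(S,309.3,222.5),(D,193.7,222.3)]),atz(D,193.7,222.3,.004),atz(W,238.5,24,.004))
p('mat',atz(D,215.5,255,.003))
for q in [(242.3,251.4),(212.2,272.9),(189.1,254.6)]: p('car',atz(D,*q,.017))
p('car scene',atz(S,300.2,188.2,.017))
p('knob',atz(S,152.7,260.6,.04)); p('hinge',atz(S,199.9,230,.009),atz(D,296.6,218.7,.009))
p('pr near',tri([(S,236.6,251.7),(D,261.5,173.6)]),atz(S,236.6,251.7,.11)); p('pr far',atz(S,*f(329,291),.11))
E
```

```text
cross A [0.498 0.027 0.092] [0.496 0.027 0.093] [0.501 0.025 0.093]
cross B [0.616 0.028 0.088] [0.616 0.028 0.093]
cross C [ 0.504 -0.215  0.093]
bd corner [0.465 0.077 0.093]
bd corner [0.65  0.082 0.093]
cleat lo end [ 0.482 -0.265  0.105]
handle at z [ 0.444 -0.347  0.215] [ 0.447 -0.347  0.22 ]
d0 [ 0.449 -0.385  0.168] [ 0.456 -0.385  0.18 ]
d1 [ 0.468 -0.385  0.168] [ 0.475 -0.385  0.18 ]
d2 [ 0.501 -0.384  0.168] [ 0.508 -0.384  0.18 ]
d3 [ 0.531 -0.382  0.168] [ 0.537 -0.382  0.18 ]
flag [ 0.551 -0.389  0.168] [ 0.557 -0.389  0.18 ]
felt [0.655 0.252 0.002] [0.647 0.249 0.004] [0.653 0.187 0.004]
mat [0.478 0.299 0.003]
car [0.416 0.236 0.017]
car [0.423 0.361 0.017]
car [0.531 0.364 0.017]
car scene [0.543 0.353 0.017]
knob [ 0.38  -0.227  0.04 ]
hinge [ 0.391 -0.033  0.009] [ 0.386 -0.018  0.009]
pr near [ 0.585 -0.042  0.099] [ 0.591 -0.045  0.11 ]
pr far [ 0.557 -0.179  0.11 ]
```

Everything fits the text. The board centre is about (0.557,-0.095) with almost no yaw, and the lever axis is about x=0.516. The flag is about 49 mm beyond the axis, which makes it the third notch, to be confirmed up close. Next I'll move the wrist camera to see the prisms.

Request:
drive_tool --targets '[[[-1.7,4.2,-1.0,0,0,0,-1],[-1.7,4.2,-1.0,0,0,0,-1],[-1.7,4.2,-1.0,0,0,0,-1],[-1.7,4.2,-1.0,0,0,0,-1],[-1.7,4.2,-1.0,0,0,0,-1],[-1.5,4,-1.0,0,0,0,-1],[0,0,0,0,0,0,-1],[0,0,0,0,0,0,-1],[0,0,0,0,0,0,-1],[0,0,0,0,0,0,-1]]]'

```text
t: 3.5
ee_pos: [0.5755, -0.2486, 0.3012]
ee_rot: [-3.141, -0.003, 0.001]
ft_force: [0.0, 0.0, 0.1]
gripper_width: 0.0871
```

```bash
python3 - <<'E'
from h import *
im,P=snap('wrist','w2.png'); print(robot.state()['ee_pos'])
r=robot.outline_of('wrist','prism_left')
for d in r:
    c=cv2.findContours(d['region'].astype(np.uint8),0,2)[0];c=max(c,key=cv2.contourArea)
    print(d['conf'],cv2.minAreaRect(c))
    ys,xs=np.nonzero(d['region']);print(atz(P,xs.mean(),ys.mean(),.11))
    for z in (.093,.115):
        g=np.array([atz(P,u,v,z)[:2] for u,v in c[:,0]],np.float32); (cx,cy),(w,h),a=cv2.minAreaRect(g*1000); print(z,cx,cy,w,h,a)
S,_=snap('scene','s2.png')
E
```

```text
[ 0.57538735 -0.24887884  0.30129694]
0.96 ((271.5, 15.0), (30.0, 55.0), 90.0)
[ 0.59174569 -0.0629788   0.11      ]
0.093 592.4298706054688 -61.869171142578125 62.545955657958984 30.77834129333496 0.12081415206193924
0.115 591.3321533203125 -69.19923400878906 58.622352600097656 28.847614288330078 0.1208193376660347
0.43 ((210.2081756591797, 203.83074951171875), (10.916200637817383, 24.140399932861328), 86.42366790771484)
[ 0.51076249 -0.28697393  0.11      ]
0.093 513.2468872070312 -289.302978515625 32.95949172973633 15.497719764709473 3.8440158367156982
0.115 517.1163330078125 -282.3659973144531 30.89191436767578 14.525520324707031 3.843963146209717
```

View pics/w2.png

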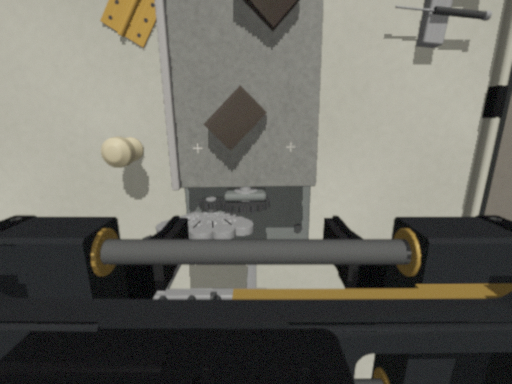

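The far prism is fully visible, with corners at (242,86), (267,113), (231,150) and (205,123). The near one is cut off at the top near (272,30). I'll fit a wedge model to the far prism.

```bash
cat >> h.py <<'E'
from scipy.optimize import minimize
def box(x,y,yaw,z0,L,Wd,h1,h2):
    pts=np.array([[sx*L/2,sy*Wd/2,z] for sx in(-1,1) for sy in(-1,1) for z in(0,h1 if sx<0 else h2)])
    c,s=np.cos(yaw),np.sin(yaw)
    return np.c_[x+c*pts[:,0]-s*pts[:,1],y+s*pts[:,0]+c*pts[:,1],z0+pts[:,2]]
def fit(views,x,y,z0,dims,yaws):
    """views: [(P,mask)]; IoU fit of a box model"""
    def cost(p):
        t=0
        for P,m in views:
            q=np.array([proj(P,X) for X in box(p[0],p[1],p[2],z0,*dims)])
            im=np.zeros((384*4,512*4),np.uint8); cv2.fillConvexPoly(im,cv2.convexHull(np.round(q*4+1.5).astype(np.int32)),1)
            im=cv2.resize(im.astype(np.float32),(512,384),interpolation=cv2.INTER_AREA)
            t+=np.minimum(im,m).sum()/np.maximum(im,m).sum()
        return -t/len(views)
    best=[]
    for a in yaws:
        s=np.array([[x,y,a],[x+.01,y,a],[x,y+.01,a],[x,y,a+.2]])
        r=minimize(cost,s[0],method='Nelder-Mead',options=dict(initial_simplex=s,xatol=2e-4,fatol=1e-4,maxiter=100)); best.append((r.fun,r.x))
    return sorted(best,key=lambda b:b[0])
def dark(im,roi,lo=None):
    """brown dark mask in roi (x0,y0,x1,y1)"""
    f=im.astype(int); m=(f.max(2)<110)&(f[...,0]-f[...,2]>6)
    o=np.zeros(m.shape,np.uint8); x0,y0,x1,y1=roi; o[y0:y1,x0:x1]=m[y0:y1,x0:x1]
    n,l,s,_=cv2.connectedComponentsWithStats(o); k=1+np.argmax(s[1:,4]); return (l==k).astype(np.float32)
E
cat > a.py <<'E'
from h import *
im=cv2.cvtColor(cv2.imread('pics/w2.png'),4); P=robot.camera_params('wrist')
print(im[118,235],im[118,215],im[140,250],im[100,150],im[170,240])
m=dark(im,(190,70,285,165)); print(m.sum())
si=cv2.cvtColor(cv2.imread('pics/s2.png'),4);Sp=robot.camera_params('scene')
ms=dark(si,(180,255,215,292)); print(ms.sum())
c=atz(P,235,118,.105)
for V in ([(P,m)],[(P,m),(Sp,ms)]):
    for b in fit(V,c[0],c[1],.093,(.062,.044,.027,.017),np.arange(8)*np.pi/4)[:4]: print(b)
xs=np.nonzero(m);print(xs[1].mean(),xs[0].mean()); ys=np.nonzero(ms);print(ys[1].mean(),ys[0].mean()); print('height tri',tri([(P,xs[1].mean(),xs[0].mean()),(Sp,ys[1].mean(),ys[0].mean())]))
E
python3 a.py
```

```text
[74 65 59] [78 71 63] [81 83 77] [178 177 165] [127 129 122]
2115.0
174.0
(np.float64(-0.9645313024520874), array([ 0.55028659, -0.17751405,  7.06991842]))
(np.float64(-0.9644059538841248), array([ 0.55002736, -0.17760236,  0.79072687]))
(np.float64(-0.9640899300575256), array([ 0.55016463, -0.17751257,  0.79378328]))
(np.float64(-0.9632565975189209), array([ 0.54999908, -0.17787847,  0.79149537]))
(np.float64(-0.6945695877075195), array([ 0.55030065, -0.17737713,  0.79824728]))
(np.float64(-0.6938030123710632), array([ 0.55053695, -0.17738722,  0.79572207]))
(np.float64(-0.6934031844139099), array([ 0.55067239, -0.17720066,  0.783686  ]))
(np.float64(-0.6864638328552246), array([ 0.55030051, -0.17766417,  3.89989731]))
234.85531914893616 117.92151300236407
200.66091954022988 275.52298850574715
height tri [ 0.55076597 -0.17177577  0.08055156]
```

Request:
drive_tool --targets '[[[-1.28,-3.57,0,0,0,0,-1],[-1.28,-3.57,0,0,0,0,-1],[0,0,2.9,0,0,0.157,-1],[0,0,2.9,0,0,0.157,-1],[0,0,2.9,0,0,0.157,-1],[0,0,2.9,0,0,0.157,-1],[0,0,2.9,0,0,0.157,-1],[0,0,2.0,0,0,0,-1],[0,0,1.0,0,0,0,-1],[0,0,0.9,0,0,0,-1]]]'

```text
t: 4.9
ee_pos: [0.5499, -0.1786, 0.1175]
ee_rot: [-2.903, 1.201, -0.001]
ft_force: [-0.0, -0.1, 0.1]
gripper_width: 0.0872
```

Request:
drive_tool --targets '[[[0,0,0,0,0,0,1],[0,0,0,0,0,0,1],[0,0,0,0,0,0,1],[0,0,0,0,0,0,1],[0,0,0,0,0,0,1],[0,0,0,0,0,0,1],[0,0,0,0,0,0,1],[0,0,0,0,0,0,1],[0,0,-1,0,0,0,1],[0,0,-1,0,0,0,1]]]'

```text
t: 6.15
ee_pos: [0.5493, -0.1785, 0.138]
ee_rot: [2.903, -1.202, -0.0]
ft_force: [0.2, 0.3, -1.5]
gripper_width: 0.0437
```

Request:
drive_tool --targets '[[[0,0,-2,0,0,-0.157,1],[0,0,-2,0,0,-0.157,1],[0,0,-2,0,0,-0.157,1],[0,0,-2,0,0,-0.157,1],[0,0,-2,0,0,-0.157,1],[0.83,-4,0,0,0,0,1],[0.83,-4,0,0,0,0,1],[0.83,-4,0,0,0,0,1],[0.83,-4,0,0,0,0,1],[0.83,-4,0,0,0,0,1]]]'

```text
t: 7.4
ee_pos: [0.591, 0.0226, 0.2382]
ee_rot: [3.141, -0.0, 0.001]
ft_force: [-0.1, -0.4, -2.1]
gripper_width: 0.0437
```

Request:
drive_tool --targets '[[[0.83,-4,0,0,0,0,1],[0.83,-4,0,0,0,0,1],[0.83,-4,0,0,0,0,1],[0.83,-4,0,0,0,0,1],[0.83,-4,0,0,0,0,1],[0.83,-4,0,0,0,0,1],[0.83,-3.4,0,0,0,0,1],[0,0,0,0,0,0,1],[0,0,0,0,0,0,1],[0,0,0,0,0,0,1]]]'

```text
t: 8.65
ee_pos: [0.6494, 0.2934, 0.2379]
ee_rot: [3.14, -0.004, 0.001]
ft_force: [-0.9, 0.5, -2.1]
gripper_width: 0.0436
```

```bash
python3 - <<'E'
from h import *
im,P=snap('wrist','w3.png'); sc,S=snap('scene','s3.png'); sd,D=snap('side','d3.png')
a=sc[170:330,150:360]; a=cv2.resize(a,(400,305)); b=cv2.resize(sd[120:300,140:376],(400,305)); 
m=np.zeros((600,800,3),np.uint8); m[:384*600//600,:512]=im[:384]; m[384:384+216,:288]=cv2.resize(sc[170:330,150:363],(288,216)); m[384:,288:288+280]=cv2.resize(sd[120:300,140:373],(280,216))
cv2.imwrite('pics/m3.png',cv2.cvtColor(m,4)); print(robot.state()['ee_pos'],robot.state()['gripper_width'])
E
```

```text
[0.64925099 0.29421866 0.2378736 ] 0.04371524418328933
```

View pics/m3.png

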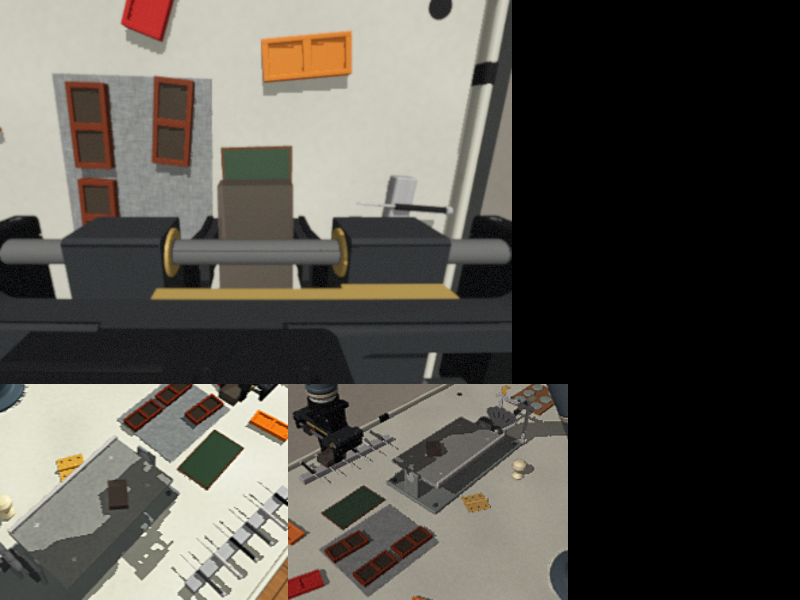

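The prism is held above the felt rest. Three carriers lie on the mat with their long sides along y, near wrist pixels (90,125), (173,122) and (97,205). Felt and carriers are unobstructed in scene and side, so I'll measure both now.

```bash
cat > b.py <<'E'
from h import *
S,D=robot.camera_params('scene'),robot.camera_params('side')
sc=cv2.cvtColor(cv2.imread('pics/s3.png'),4);sd=cv2.cvtColor(cv2.imread('pics/d3.png'),4)
def big(m):
    n,l,s,c=cv2.connectedComponentsWithStats(m.astype(np.uint8)); 
    return [( (l==i).astype(np.float32),s[i,4],c[i]) for i in np.argsort(-s[:,4]) if i>0]
g=lambda f:(f[...,1].astype(int)-f[...,0]>12)&(f[...,1].astype(int)-f[...,2]>5)
ms,md=g(sc),g(sd); ms[:160]=0;ms[:,:270]=0;md[:190]=0; md[:,:140]=0
a,b=big(ms)[0],big(md)[0]; print(a[1:],b[1:])
print('felt',tri([(S,*a[2]),(D,*b[2])]),fit([(S,a[0]),(D,b[0])],.65,.25,0,(.1,.17,.004,.004),[0])[0])
for V,n in ((S,'scene'),(D,'side')): 
    pass
for n,V in (('scene',S),('side',D)):
    for d in robot.outline_of(n,'carrier_1'):
        ys,xs=np.nonzero(d['region']); q=atz(V,xs.mean(),ys.mean(),.012); print(n,round(d['conf'],2),q.round(3),len(xs))
        if .37<q[0]<.59 and .17<q[1]<.43: print(fit([(V,d['region'].astype(np.float32))],q[0],q[1],.003,(.112,.05,.014,.014),[1.57])[0])
E
python3 b.py
```

```text
(np.int32(910), array([305.47912088, 224.81098901])) (np.int32(17), array([178.05882353, 231.52941176]))
felt [ 0.66018068  0.28224073 -0.03242357] (np.float64(-0.41532832384109497), array([0.65230802, 0.24742023, 0.04650039]))
scene 0.89 [0.431 0.355 0.012] 277
(np.float64(-0.8544646501541138), array([0.43090632, 0.35942424, 1.61905287]))
scene 0.84 [0.541 0.354 0.012] 346
(np.float64(-0.9326691627502441), array([0.54032189, 0.35620999, 1.43669368]))
scene 0.81 [0.718 0.433 0.012] 370
scene 0.79 [0.425 0.223 0.012] 349
(np.float64(-0.9275995492935181), array([0.42433341, 0.2262842 , 1.50056642]))
scene 0.74 [0.258 0.385 0.012] 240
scene 0.53 [0.318 0.568 0.012] 256
side 0.94 [0.706 0.441 0.012] 438
side 0.83 [0.536 0.363 0.012] 526
(np.float64(-0.9505087733268738), array([0.5379164 , 0.35973074, 1.4590523 ]))
side 0.75 [0.248 0.398 0.012] 681
side 0.73 [0.522 0.524 0.012] 678
side 0.68 [0.311 0.576 0.012] 945
side 0.63 [0.426 0.356 0.012] 546
(np.float64(-0.9148667454719543), array([0.42664727, 0.35465235, 1.54386448]))
side 0.49 [0.473 0.302 0.012] 2342
(np.float64(-0.19992156326770782), array([0.48248058, 0.30509824, 1.61500653]))
```

Request:
drive_tool --targets '[[[0,0,4.2,0,0,0,1],[0,0,4.2,0,0,0,1],[0,0,4.2,0,0,0,1],[0,0,4.2,0,0,0,1],[0,0,1.6,0,0,0,1],[0,0,1.0,0,0,0,1],[0,0,0.8,0,0,0,1],[0,0,0.5,0,0,0,1],[0,0,0.0,0,0,0,1],[0,0,0,0,0,0,1]]]'

```text
t: 10.15
ee_pos: [0.6494, 0.2957, 0.0313]
ee_rot: [-3.141, 0.0, -0.002]
ft_force: [-0.3, 0.2, -1.5]
gripper_width: 0.0436
```

Request:
drive_tool --targets '[[[0,0,0.1,0,0,0,0],[0,0,0,0,0,0,-1],[0,0,0,0,0,0,-1],[0,0,0,0,0,0,-1],[0,0,-2,0,0,0,-1],[0,0,-5,0,0,0,-1],[0,0,-6,0,0,0,-1],[-0.8,4.5,-4,0,0,0,-1],[-1,6,0,0,0,0,-1],[-1,6,0,0,0,0,-1]]]'

```text
t: 11.4
ee_pos: [0.6212, 0.1291, 0.2023]
ee_rot: [-3.141, -0.001, -0.006]
ft_force: [0.6, -0.3, 0.1]
gripper_width: 0.0868
```

Request:
drive_tool --targets '[[[-1,6,0,0,0,0,-1],[-1,6,0,0,0,0,-1],[-1,6,-2,0,0,0,-1],[-0.5,5.5,-2.5,0,0,0,-1],[0,3,-2.5,0,0,0,-1],[0,0,0,0,0,0,-1],[0,0,0,0,0,0,-1],[0,0,0,0,0,0,-1],[0,0,0,0,0,0,-1],[0,0,0,0,0,0,-1]]]'

```text
t: 12.65
ee_pos: [0.5862, -0.1324, 0.2687]
ee_rot: [-3.141, -0.002, 0.001]
ft_force: [0.0, -0.3, 0.5]
gripper_width: 0.0873
```

```bash
cat > c.py <<'E'
from h import *
im,P=snap('wrist','w4.png'); print(robot.state()['ee_pos'])
for d in robot.outline_of('wrist','prism_left'):
    ys,xs=np.nonzero(d['region']); c=atz(P,xs.mean(),ys.mean(),.105); print(d['conf'],xs.mean(),ys.mean(),d['rect'],c)
    if d['conf']>.5:
        for b in fit([(P,d['region'].astype(np.float32))],c[0],c[1],.093,(.062,.044,.027,.017),np.arange(4)*np.pi/4)[:2]: print(b)
    m=dark(im,tuple(int(v) for v in np.array(d['rect'])+[-8,-8,8,8]) if d['rect'][0]>8 and d['rect'][1]>8 else (0,0,512,200))
    print('m',m.sum(),fit([(P,m)],c[0],c[1],.093,(.062,.044,.027,.017),np.arange(4)*np.pi/4)[0])
    break
E
python3 c.py
```

```text
[ 0.58623077 -0.13262457  0.26875033]
0.73 255.94887826406767 97.73446119897021 [223.8, 61.7, 292.5, 136.0] [ 0.5857267 -0.0395065  0.105    ]
(np.float64(-0.9688970446586609), array([ 0.58660969, -0.04147808, -0.75827862]))
(np.float64(-0.955895721912384), array([ 0.58563548, -0.04074865,  2.37111747]))
m 2727.0 (np.float64(-0.9708446264266968), array([ 0.5862878 , -0.04153893, -0.7501237 ]))
```

Request:
drive_tool --targets '[[[0,-4.55,0,0,0,0,-1],[0,-4.55,0,0,0,0,-1],[0,0,2.2,0,0,-0.163,-1],[0,0,2.2,0,0,-0.163,-1],[0,0,2.2,0,0,-0.163,-1],[0,0,2.2,0,0,-0.163,-1],[0,0,2.2,0,0,-0.163,-1],[0,0,2.0,0,0,0,-1],[0,0,1.2,0,0,0,-1],[0,0,0.9,0,0,0,-1]]]'

```text
t: 14.0
ee_pos: [0.5864, -0.0421, 0.1177]
ee_rot: [2.884, 1.245, 0.0]
ft_force: [0.9, -0.0, 0.3]
gripper_width: 0.0872
```

Request:
drive_tool --targets '[[[0,0,0,0,0,0,1],[0,0,0,0,0,0,1],[0,0,0,0,0,0,1],[0,0,0,0,0,0,1],[0,0,0,0,0,0,1],[0,0,0,0,0,0,1],[0,0,0,0,0,0,1],[0,0,-2,0,0,0,1],[0,0,-2,0,0,0,1],[0,0,-2,0,0,0,1]]]'

```text
t: 15.25
ee_pos: [0.5856, -0.0422, 0.178]
ee_rot: [-2.884, -1.245, 0.002]
ft_force: [1.0, -0.3, -2.0]
gripper_width: 0.0438
```

Request:
drive_tool --targets '[[[0,0,-0.6,0,0,0.163,1],[0,0,-0.6,0,0,0.163,1],[0,0,-0.6,0,0,0.163,1],[0,0,-0.6,0,0,0.163,1],[0,0,-0.6,0,0,0.163,1],[1.3,-4.9,0,0,0,0,1],[1.3,-4.9,0,0,0,0,1],[1.3,-4.9,0,0,0,0,1],[1.3,-4.9,0,0,0,0,1],[1.3,-4.9,0,0,0,0,1]]]'

```text
t: 16.5
ee_pos: [0.6511, 0.2041, 0.2073]
ee_rot: [3.141, -0.0, -0.002]
ft_force: [0.4, -0.1, -0.9]
gripper_width: 0.0437
```

Request:
drive_tool --targets '[[[0,0,0,0,0,0,1],[0,0,4,0,0,0,1],[0,0,4,0,0,0,1],[0,0,4,0,0,0,1],[0,0,2.5,0,0,0,1],[0,0,1.4,0,0,0,1],[0,0,1.0,0,0,0,1],[0,0,0.8,0,0,0,1],[0,0,0.0,0,0,0,1],[0,0,0,0,0,0,1]]]'

```text
t: 17.75
ee_pos: [0.6518, 0.2031, 0.0319]
ee_rot: [-3.141, -0.0, -0.002]
ft_force: [0.5, 0.1, -2.4]
gripper_width: 0.0436
```

Request:
drive_tool --targets '[[[0,0,0.1,0,0,0,0],[0,0,0,0,0,0,-1],[0,0,0,0,0,0,-1],[0,0,0,0,0,0,-1],[0,0,-2,0,0,0,-1],[0,0,-5,0,0,0,-1],[0,0,-5.5,0,0,0,-1],[-1,3,-5,0,0,0,-1],[-1,5.5,-2.5,0,0,0,-1],[-1,5.5,-2.5,0,0,0,-1]]]'

```text
t: 19.0
ee_pos: [0.6211, 0.0617, 0.2582]
ee_rot: [-3.141, -0.002, -0.005]
ft_force: [0.7, -0.5, 0.2]
gripper_width: 0.0866
```

Request:
drive_tool --targets '[[[-1,5.7,-2,0,0,0,-1],[-1,5.7,-2,0,0,0,-1],[-1,5.7,-2,0,0,0,-1],[-1,5.7,-2,0,0,0,-1],[-1,5.7,-1.5,0,0,0,-1],[-1,5.7,-0.5,0,0,0,-1],[-1,5.7,0,0,0,0,-1],[-1,5.7,0,0,0,0,-1],[-1,5.7,0,0,0,0,-1],[-1,2.5,0,0,0,0,-1]]]'

```text
t: 20.25
ee_pos: [0.519, -0.4789, 0.3562]
ee_rot: [3.139, -0.007, 0.0]
ft_force: [0.3, 0.4, -0.3]
gripper_width: 0.0872
```

```bash
python3 - <<'E'
from h import *
import time
robot.read_camera('side');robot.read_camera('side')
im,P=snap('wrist','w5.png'); sc,S=snap('scene','s5.png'); sd,D=snap('side','d5.png')
np.save('pics/P5.npy',P,allow_pickle=True); print(robot.state()['ee_pos'],robot.state()['qvel'].round(2))
m=np.zeros((600,768,3),np.uint8); m[:300,:480]=cv2.resize(im[:220],(480,300)) if 0 else 0
m[:330]=cv2.resize(im[:220],(768,330)); m[330:,:384]=cv2.resize(sc[230:365,80:272],(384,270)); m[330:,384:]=cv2.resize(sd[170:305,120:312],(384,270))
cv2.imwrite('pics/m5.png',cv2.cvtColor(m,4))
E
```

```text
[ 0.52220475 -0.47342635  0.35602777] [-0.02 -0.   -0.01  0.01  0.   -0.   -0.  ]
```

View pics/m5.png

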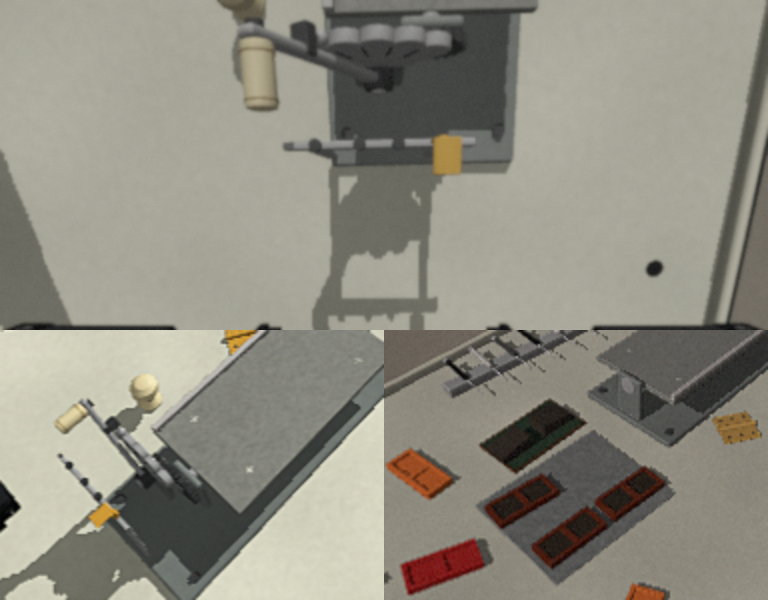

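Both prisms lie on the felt rest, and the copy board is empty. The flag is at wrist px (298,95), near the far end of the rail (190 to 317), and the handle runs from (169,30) to (174,70). Now I'll put numbers to them.

```bash
python3 - <<'E'
from h import *
P=robot.camera_params('wrist');S=robot.camera_params('scene')
g=lambda x,y:(x/1.5,y/1.5); s=lambda x,y:(80+x/2,230+(y-330)/2)
for n,q in dict(r0=(285,146),p0=(315,146),p1=(350,143),p2=(391,142),r1=(475,141)).items(): print(n,atz(P,*g(*q),.168).round(4))
print('flag top',atz(P,*g(447,139),.185).round(4),tri([(P,*g(447,155)),(S,*s(103,515))]).round(3))
for q in [(257,45),(261,102),(259,75)]: print('handle',atz(P,*g(*q),.215).round(4))
print('h tri',tri([(P,*g(258.5,74)),(S,*s(71,417))]).round(4))
print('axis boss',atz(P,*g(380,80),.085).round(4))
r=robot.outline_of('wrist','brass_flag'); print([(d['conf'],d['rect']) for d in r])
print([ (d['conf'],d['rect']) for d in robot.outline_of('wrist','lever_handle')])
E
```

```text
r0 [ 0.4455 -0.3782  0.168 ]
p0 [ 0.4688 -0.3782  0.168 ]
p1 [ 0.4959 -0.376   0.168 ]
p2 [ 0.5276 -0.3752  0.168 ]
r1 [ 0.5924 -0.3743  0.168 ]
flag top [ 0.5682 -0.3745  0.185 ] [ 0.568 -0.39   0.191]
handle [ 0.4422 -0.3215  0.215 ]
handle [ 0.4423 -0.3547  0.215 ]
handle [ 0.4422 -0.3387  0.215 ]
h tri [ 0.446  -0.3429  0.2247]
axis boss [ 0.5185 -0.3132  0.085 ]
[(0.98, [285.0, 88.2, 306.0, 114.5])]
[(0.6, [157.3, 10.4, 264.0, 73.6])]
```

The flag is at x≈0.568, 49 mm past the axis at 0.518, so the wanted notch is the third (1.047 rad). The handle is at (0.4425,-0.345,0.215). Next I'll pinch it from above.

Request:
drive_tool --targets '[[[-2.66,-4.27,0,0,0,0,-1],[-2.66,-4.27,0,0,0,0,-1],[-2.66,-4.27,0,0,0,0,-1],[0,0,3.5,0,0,0,-1],[0,0,3.5,0,0,0,-1],[0,0,3.5,0,0,0,-1],[0,0,1.5,0,0,0,-1],[0,0,1.2,0,0,0,-1],[0,0,0.9,0,0,0,-1],[0,0,0,0,0,0,-1]]]'

```text
t: 21.85
ee_pos: [0.4415, -0.347, 0.214]
ee_rot: [-3.141, -0.0, 0.0]
ft_force: [0.1, -0.9, 0.5]
gripper_width: 0.0869
```

Request:
drive_tool --targets '[[[0,0,0,0,0,0,0],[0,0,0,0,0,0,0.4],[0,0,0,0,0,0,1],[0,0,0,0,0,0,1],[0,0,0,0,0,0,1],[0,0,0,0,0,0,1],[0,0,0,0,0,0,1],[0,0,0,0,0,0,1],[0,0,0,0,0,0,1],[0,0,0,0,0,0,1]]]'

```text
t: 23.1
ee_pos: [0.4397, -0.347, 0.214]
ee_rot: [-3.141, 0.001, 0.005]
ft_force: [-5.1, 0.2, 4.1]
gripper_width: 0.0209
```

Request:
drive_tool --targets '[[[1.4,-0.04,-0.71,0,0,0,1],[1.47,-0.04,-0.56,0,0,0,1],[1.52,-0.04,-0.41,0,0,0,1],[1.55,-0.04,-0.25,0,0,0,1],[1.57,-0.04,-0.08,0,0,0,1],[1.57,-0.04,0.08,0,0,0,1],[1.55,-0.04,0.25,0,0,0,1],[1.52,-0.04,0.41,0,0,0,1],[1.47,-0.04,0.56,0,0,0,1],[1.4,-0.04,0.71,0,0,0,1]]]'

```text
t: 24.35
ee_pos: [0.588, -0.3457, 0.2118]
ee_rot: [3.14, -0.004, -0.013]
ft_force: [-6.0, -4.3, -5.8]
gripper_width: 0.021
```

Request:
drive_tool --targets '[[[0,0,0,0,0,0,1],[0,0,0,0,0,0,1],[0,0,0,0,0,0,1],[0,0,0,0,0,0,1],[0,0,0,0,0,0,1],[0,0,0,0,0,0,1],[0,0,0,0,0,0,1],[0,0,0,0,0,0,1],[0,0,0,0,0,0,1],[0,0,0,0,0,0,1]]]'

```text
t: 25.6
ee_pos: [0.5892, -0.3457, 0.211]
ee_rot: [3.139, -0.003, -0.008]
ft_force: [-1.7, -5.6, -7.8]
gripper_width: 0.0209
```

Request:
drive_tool --targets '[[[0,0,0,0,0,0,0.2],[0,0,0,0,0,0,-0.2],[0,0,0,0,0,0,-0.5],[0,0,0,0,0,0,-0.6],[0,0,-3,0,0,0,-1],[0,0,-5,0,0,0,-1],[0,0,-5,0,0,0,-1],[-0.8,-4,-2,0,0,0,-1],[-1.2,-5.8,0,0,0,0,-1],[-1.2,-5.8,0,0,0,0,-1]]]'

```text
t: 26.85
ee_pos: [0.5594, -0.1852, 0.3648]
ee_rot: [-3.142, 0.0, -0.003]
ft_force: [1.0, 0.6, 0.1]
gripper_width: 0.0867
```

Request:
drive_tool --targets '[[[-1.2,-5.8,0,0,0,0,-1],[-1.2,-5.8,0,0,0,0,-1],[-1.2,-5.8,0,0,0,0,-1],[-1.2,-5.8,0,0,0,0,-1],[-1.2,-5.8,0,0,0,0,-1],[-1.2,-5.8,0,0,0,0,-1],[-0.5,-2.2,0,0,0,0,-1],[0,0,0,0,0,0,-1],[0,0,0,0,0,0,-1],[0,0,0,0,0,0,-1]]]'

```text
t: 28.1
ee_pos: [0.4833, 0.1812, 0.3641]
ee_rot: [3.141, -0.005, 0.0]
ft_force: [-0.1, -0.3, 0.9]
gripper_width: 0.0869
```

```bash
cat > v.py <<'E'
import sys
from h import *
t=sys.argv[1]
im,P=snap('wrist',f'w{t}.png'); sc,S=snap('scene',f's{t}.png'); sd,D=snap('side',f'd{t}.png')
print(robot.state()['ee_pos'])
m=np.zeros((600,768,3),np.uint8)
m[:330]=cv2.resize(im[:220],(768,330)); m[330:,:384]=cv2.resize(sc[215:350,80:272],(384,270)); m[330:,384:]=cv2.resize(sd[110:245,180:372],(384,270))
cv2.imwrite(f'pics/m{t}.png',cv2.cvtColor(m,4))
robot.read_camera('wrist')
for d in robot.outline_of('wrist','carrier_1'):
    f=d['region']; ys,xs=np.nonzero(f); c=atz(P,xs.mean(),ys.mean(),.014); col=im[f].mean(0).round()
    print(round(d['conf'],2),d['rect'],c.round(3),col,len(xs))
    if d['rect'][1]>1 and d['conf']>.3 and len(xs)<9000: print('   fit',fit([(P,f.astype(np.float32))],c[0],c[1],.003,(.112,.05,.014,.014),[1.57,.8,0])[0])
E
python3 v.py 6
```

```text
[0.4829801  0.18199995 0.36409109]
0.78 [272.5, 11.6, 308.7, 94.2] [0.539 0.36  0.014] [84. 57. 45.] 2253
   fit (np.float64(-0.9684159159660339), array([0.53873542, 0.35786157, 1.44020322]))
0.71 [359.0, 0.0, 432.8, 21.3] [0.708 0.423 0.014] [173. 102.  43.] 1371
0.64 [193.6, 95.8, 222.4, 159.6] [0.395 0.241 0.014] [80. 53. 41.] 1886
   fit (np.float64(-0.9566848278045654), array([0.39480759, 0.23852019, 1.51048559]))
0.62 [208.4, 17.7, 236.6, 96.0] [0.429 0.356 0.014] [83. 56. 44.] 2246
   fit (np.float64(-0.9756508469581604), array([0.42837682, 0.3538394 , 1.52344657]))
0.62 [87.0, 0.0, 147.4, 73.3] [0.255 0.389 0.014] [182. 106.  43.] 2359
```

View pics/m6.png

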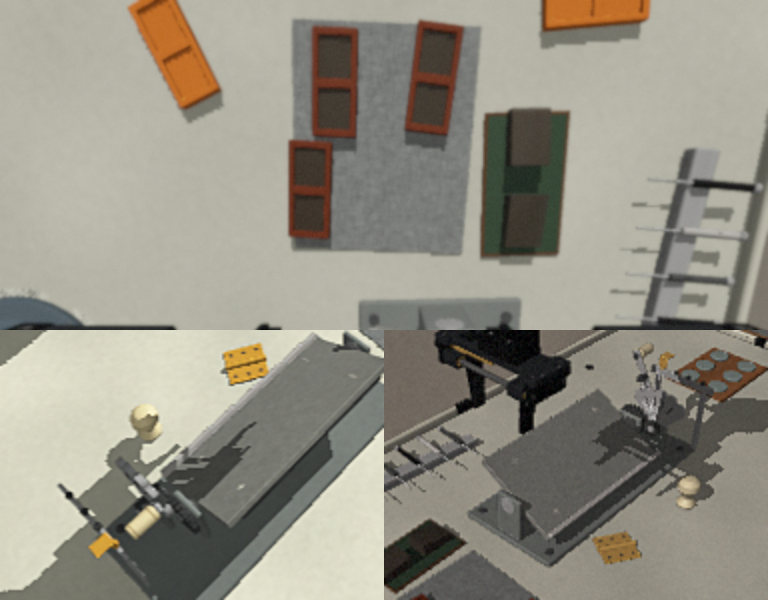

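The scene crop shows the lever thrown, with the handle at (143,521) in line with the flag and the board sloping toward the robot. The two prisms are on the felt. The near carrier was knocked, now at (0.395,0.239). Next I'll check the sloped board frame against its crosses while I start on the first carrier.

Request:
drive_tool --targets '[[[1.86,-5.85,0,0,0,0,-1],[1.86,-5.85,0,0,0,0,-1],[1.86,-5.85,0,0,0,0,-1],[0,0,6,0,0,0.13,-1],[0,0,6,0,0,0,-1],[0,0,6,0,0,0,-1],[0,0,6,0,0,0,-1],[0,0,5,0,0,0,-1],[0,0,2,0,0,0,-1],[0,0,1,0,0,0,-1]]]'

```text
t: 29.6
ee_pos: [0.5389, 0.3587, 0.0439]
ee_rot: [-3.135, 0.204, -0.0]
ft_force: [0.0, 0.4, -0.5]
gripper_width: 0.0871
```

```bash
cat > f.py <<'E'
from h import *
S,D=robot.camera_params('scene'),robot.camera_params('side')
def X(b,px=.558,py=-.093,yaw=.025,a=np.pi/6,pz=.085):
    Rb=R.from_euler('z',yaw)*R.from_euler('y',-a)   # x up slope away from robot
    return np.array([px,py,pz])+Rb.apply(np.array(b)+[0,0,.008])
if __name__=='__main__':
    for n,V,f in (('scene',S,'s6'),('side',D,'d6')):
        im=cv2.cvtColor(cv2.imread(f'pics/{f}.png'),6).astype(float); h=im-cv2.GaussianBlur(im,(0,0),5)
        for b in [(-.06,.121,0),(.06,.121,0),(-.06,-.121,0),(.06,-.121,0)]:
            q=proj(V,X(b)); u,v=np.round(q).astype(int); w=h[v-7:v+8,u-7:u+8]; k=np.unravel_index(w.argmax(),w.shape)
            ww=np.clip(w[max(0,k[0]-2):k[0]+3,max(0,k[1]-2):k[1]+3],0,None); print(n,b,q.round(1),'peak',u-7+k[1],v-7+k[0],round(w.max()))
    s=robot.state(); print(s['ee_pos'],s['ee_rot'],s['joints'].round(2))
E
python3 f.py
```

```text
scene (-0.06, 0.121, 0) [232.4 228.7] peak 226 223 39
scene (0.06, 0.121, 0) [255.5 236.5] peak 257 238 37
scene (-0.06, -0.121, 0) [179.  279.2] peak 180 278 62
scene (0.06, -0.121, 0) [199.8 292.5] peak 200 293 98
side (-0.06, 0.121, 0) [265.7 199.5] peak 273 203 63
side (0.06, 0.121, 0) [244.8 174.9] peak 238 168 24
side (-0.06, -0.121, 0) [303.8 170.9] peak 306 178 69
side (0.06, -0.121, 0) [284.5 148.9] peak 284 149 38
[0.53887817 0.35870742 0.04386166] [-3.13462818e+00  2.04314638e-01 -3.52284976e-04] [-0.45  0.66 -0.29  1.75  0.25  0.77 -0.99]
```

Request:
drive_tool --targets '[[[0,0,1.2,0,0,0,-1],[0,0,0.8,0,0,0,-1],[0,0,0,0,0,0,-0.3],[0,0,0,0,0,0,1],[0,0,0,0,0,0,1],[0,0,0,0,0,0,1],[0,0,0,0,0,0,1],[0,0,0,0,0,0,1],[0,0,0,0,0,0,1],[0,0,-2,0,0,0,1]]]'

```text
t: 30.85
ee_pos: [0.5372, 0.3575, 0.043]
ee_rot: [3.132, -0.204, -0.005]
ft_force: [-0.9, 0.2, -0.1]
gripper_width: 0.0499
```

```bash
cat > g.py <<'E'
# g.py yb zb xb cyaw : remaining move from the measured pose to the placing pose; cyaw = tool-x-to-carrier misfit
import sys
from f import *
yb,zb,xb=map(float,sys.argv[1:4]); s=robot.state()
Rt=R.from_rotvec(s['ee_rot']); Rb=R.from_euler('z',.025)*R.from_euler('y',-np.pi/6)
Rg=R.from_matrix(Rb.as_matrix()@np.array([[0,-1,0],[-1,0,0],[0,0,-1]]).T)  # tool x=-yb, tool y=-xb, tool z=-zb
p=X((xb,yb,zb)); d=p-s['ee_pos']
print('pos',s['ee_pos'].round(4),'goal',p.round(4),'world d cm',(d*100).round(2),'w',s['gripper_width'])
print('shift now-frame',(Rt.inv().apply(d)*100).round(2),'goal-frame',(Rg.inv().apply(d)*100).round(2),'turn',(Rt.inv()*Rg).as_rotvec().round(3))
Rv=R.from_matrix(np.array([[0,-1,0],[-1,0,0],[0,0,-1]]).T); print('turn to upright',(Rt.inv()*Rv).as_rotvec().round(3),'joints',s['joints'].round(2))
E
python3 g.py .125 .06 -.027
```

```text
pos [0.5372 0.3575 0.043 ] goal [0.4975 0.0305 0.1304] world d cm [ -3.97 -32.7    8.74] w 0.04990985789594994
shift now-frame [ 0.27 32.96 -8.64] goal-frame [32.59 -0.22 -9.96] turn [0.437 0.371 1.381]
turn to upright [0.005 0.    1.441] joints [-0.45  0.66 -0.29  1.75  0.25  0.77 -0.99]
```

Request:
drive_tool --targets '[[[0,0,-4,0,0,0,1],[0,0,-5,0,0,0,1],[0,0,-5,0,0,0,1],[0.05,5.5,0,0,0,0,1],[0.05,5.5,0,0,0,0,1],[0.05,5.5,0,0,0,0,1],[0.05,5.5,0,0,0,0,1],[0.05,5.5,0,0,0,0,1],[0.05,5.5,0,0,0,0,1],[0,0,0,0,0,0.17,1]]]'

```text
t: 32.1
ee_pos: [0.498, 0.0253, 0.185]
ee_rot: [3.101, -0.49, 0.001]
ft_force: [0.5, 0.8, -0.6]
gripper_width: 0.05
```

Request:
drive_tool --targets '[[[0,0,0,0,0,0.178,1],[0,0,0,0,0,0.178,1],[0,0,0,0,0,0.178,1],[0,0,0,0,0,0.178,1],[0,0,0,0,0,0.178,1],[0,0,0,0,0,0.178,1],[0,0,0,0,0,0.178,1],[0,0,0,0.174,0,0,1],[0,0,0,0.174,0,0,1],[0,0,0,0.174,0,0,1]]]'

```text
t: 33.35
ee_pos: [0.4988, 0.031, 0.1859]
ee_rot: [-1.943, 1.897, -0.512]
ft_force: [1.5, -1.9, -0.5]
gripper_width: 0.0497
```

```bash
python3 g.py .125 .04 -.027; python3 - <<'E'
from h import *
im,P=snap('wrist','w7.png')
E
```

```text
pos [0.4988 0.031  0.1859] goal [0.5075 0.0308 0.1131] world d cm [ 0.87 -0.03 -7.28] w 0.04973284817836902
shift now-frame [0.07 2.93 6.73] goal-frame [0.05 2.89 6.74] turn [-0.006  0.002 -0.002]
turn to upright [-0.53   0.009  0.023] joints [-0.23  0.07  0.03  2.35  0.39  0.22 -2.1 ]
```

View pics/w7.png

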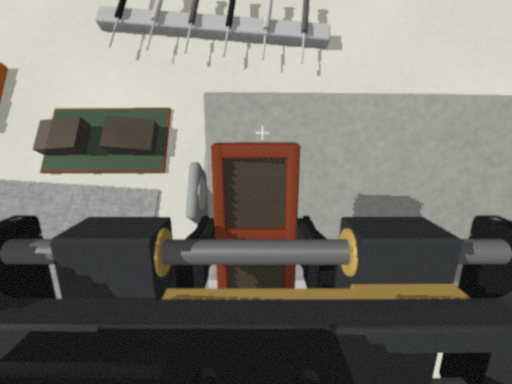

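The carrier is held square to the slope. The board's upper edge is at row 93, its left edge at column 205, and cross B at (262,132). I'll check the board model with these.

```bash
python3 - <<'E'
from f import *
P=robot.camera_params('wrist')
for b,q in (((.06,.121,0),(262,132)),((.095,.173,0),(205,93)),((.095,0,0),(360,93))): print(b,proj(P,X(b)).round(1),'seen',q)
# px per cm
print(proj(P,X((.07,.121,0)))-proj(P,X((.06,.121,0))))
E
```

```text
(0.06, 0.121, 0) [258.6 119.6] seen (262, 132)
(0.095, 0.173, 0) [198.3  77.6] seen (205, 93)
(0.095, 0, 0) [398.7  78.1] seen (360, 93)
[  0.03658163 -11.6866864 ]
```

Request:
drive_tool --targets '[[[0,0,1,0,0,0,1],[0.05,0.7,1,0,0,0,1],[0,0.7,1,0,0,0,1],[0,0.7,1,0,0,0,1],[0,0.7,1,0,0,0,1],[0,0,1,0,0,0,1],[0,0,0,0,0,0,1],[0,0,0,0,0,0,1],[0,0,0,0,0,0,1],[0,0,0,0,0,0,1]]]'

```text
t: 34.65
ee_pos: [0.5073, 0.0281, 0.1372]
ee_rot: [-1.97, 1.914, -0.485]
ft_force: [-0.2, 0.7, -0.5]
gripper_width: 0.05
```

```bash
python3 g.py .125 .0225 -.027
```

```text
pos [0.5073 0.0281 0.1372] goal [0.5163 0.031  0.0979] world d cm [ 0.89  0.29 -3.93] w 0.04997072141666619
shift now-frame [-0.27  1.07  3.88] goal-frame [-0.27  1.18  3.85] turn [0.029 0.    0.003]
turn to upright [-0.495  0.006  0.028] joints [ 0.24  0.22 -0.46  2.34  0.98  0.21 -2.66]
```

Request:
drive_tool --targets '[[[0,-1,-2,-0.1,0,0,1],[0,-1,-2,-0.1,0,0,1],[0,0,-2,-0.1,0,0,1],[0,0,0,-0.1,0,-0.18,1],[0,0,0,0,0,-0.187,1],[0,0,0,0,0,-0.187,1],[0,0,0,0,0,-0.187,1],[0,0,0,0,0,-0.187,1],[0,0,0,0,0,-0.187,1],[0,0,0,0,0,-0.187,1]]]'

```text
t: 35.9
ee_pos: [0.5036, 0.0236, 0.1919]
ee_rot: [3.106, -0.407, 0.24]
ft_force: [-0.0, 0.1, -0.8]
gripper_width: 0.0496
```

```bash
python3 - <<'E'
from f import *
s=robot.state();print(s['ee_pos'],s['joints'].round(2))
W=np.load('pics/P5.npy',allow_pickle=True).item()
from scipy.optimize import least_squares
obs=[(S,(-.06,-.121,0),(180,278)),(S,(.06,-.121,0),(200,293)),(S,(.06,.121,0),(257,238)),(D,(.06,-.121,0),(284,149))]
def res(p): return np.concatenate([proj(V,X(b,p[0],p[1],p[2],p[3]))-q for V,b,q in obs])
r=least_squares(res,[.558,-.093,.025,.52]); print(r.x,r.fun.round(1))
# view enlarged board in side & scene with model points
E
python3 - <<'E'
import cv2,numpy as np
import sys; sys.path.insert(0,'.')
a=cv2.imread('pics/s6.png')[215:310,155:290]; b=cv2.imread('pics/d6.png')[135:225,225:345]
m=np.zeros((600,800,3),np.uint8); m[:281,:400]=cv2.resize(a,(400,281),interpolation=2); m[:300,400:]=cv2.resize(b,(400,300),interpolation=2)
m=m[:300]; cv2.imwrite('pics/bd6.png',m)
E
```

```text
[0.50355942 0.02358798 0.19189332] [ 0.73  0.35 -1.06  2.04  0.5   0.84 -0.86]
[ 0.56139354 -0.0913507  -0.00088335  0.50179478] [-0.4  0.3  0.2 -0.2  0.3 -0.1  0.2  0.1]
```

View pics/bd6.png

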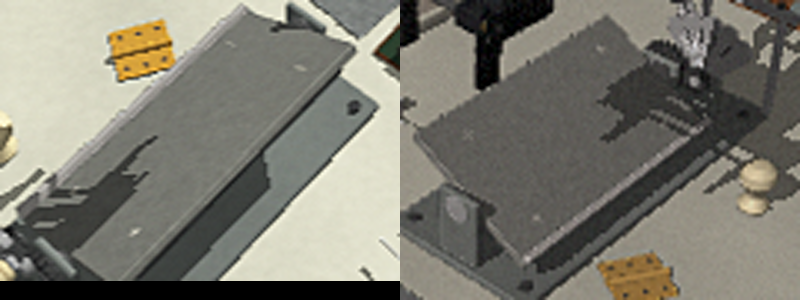

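Request:
drive_tool --targets '[[[0,0,0,0,0,-0.187,1],[0,0,0,0,0,-0.187,1],[0,0,0,0,0,-0.187,1],[0,0,0,0,0,-0.187,1],[0,0,0,0,0,-0.187,1],[0,0,0,0,0,-0.187,1],[0,0,0,0,0,-0.187,1],[0,0,0,0,0,-0.187,1],[0,0,0,0,0,-0.187,1],[0,0,0,0,0,-0.17,1]]]'

```text
t: 37.15
ee_pos: [0.5036, 0.0235, 0.1917]
ee_rot: [2.111, 2.155, 0.138]
ft_force: [0.9, -0.9, -0.3]
gripper_width: 0.0496
```

```bash
python3 - <<'E'
from f import *
from scipy.optimize import least_squares
A,B,Dd=(-.06,.121,0),(.06,.121,0),(.06,-.121,0)
obs=[(S,A,(232.6,229.9)),(S,B,(256.3,238.3)),(S,Dd,(200.6,293.4)),(D,A,(265.8,200.1)),(D,B,(245.1,174.9)),(D,Dd,(285.3,149.1))]
def res(p): return np.concatenate([proj(V,X(b,p[0],p[1],p[2],p[3],p[4]))-q for V,b,q in obs])
r=least_squares(res,[.558,-.093,.025,.52,.085]); print(r.x.round(4),r.fun.round(1))
w=least_squares(lambda p:res([p[0],p[1],p[2],np.pi/6,.085]),[.558,-.093,.025]); print(w.x.round(4),w.fun.round(1))
E
sed -i 's/np.array(\[\[0,-1,0\],\[-1,0,0\],\[0,0,-1\]\]).T/np.array([[0,1,0],[1,0,0],[0,0,-1]]).T/' g.py
python3 g.py .125 .04 -.027
```

```text
[ 0.5599 -0.0945  0.0202  0.5229  0.0816] [ 0.1 -0.1 -0.6 -0.4 -0.8  0.3 -0.4 -0.3 -0.5  0.3 -0.8  0.3]
[ 0.5603 -0.0947  0.0215] [ 0.  -0.5 -0.5 -0.9 -0.8 -0.  -0.4 -1.1 -0.5 -0.5 -0.9 -0.5]
pos [0.5036 0.0235 0.1917] goal [0.5075 0.0308 0.1131] world d cm [ 0.39  0.73 -7.87] w 0.04960030331196079
shift now-frame [ 0.9  -0.78  7.82] goal-frame [ 0.72 -3.58  7.02] turn [-0.373  0.024  0.002]
turn to upright [0.151 0.021 0.021] joints [ 0.9   0.53 -1.36  2.04  0.74  0.97  0.77]
```

Request:
drive_tool --targets '[[[0,0,0,-0.125,0.008,0,1],[0,0,0,-0.125,0.008,0,1],[0,0,0,-0.125,0.008,0,1],[0.2,-0.9,1,0,0,0,1],[0.2,-0.9,1,0,0,0,1],[0.2,-0.9,1,0,0,0,1],[0.1,-0.8,1,0,0,0,1],[0,0,0,0,0,0,1],[0,0,0,0,0,0,1],[0,0,0,0,0,0,1]]]'

```text
t: 38.4
ee_pos: [0.4938, 0.0305, 0.1403]
ee_rot: [1.906, 1.947, 0.526]
ft_force: [0.3, -0.3, -0.7]
gripper_width: 0.0495
```

```bash
sed -i 's/px=.558,py=-.093,yaw=.025/px=.5603,py=-.0946,yaw=.021/' f.py; sed -i "s/euler('z',.025)/euler('z',.021)/" g.py
python3 g.py .125 .0235 -.027; python3 - <<'E'
from h import *
sc,S=snap('scene','s8.png'); sd,D=snap('side','d8.png'); 
m=np.zeros((330,800,3),np.uint8); m[:,:400]=cv2.resize(sc[190:310,150:295],(400,330),interpolation=2); m[:,400:]=cv2.resize(sd[110:236,210:363],(400,330),interpolation=2)
cv2.imwrite('pics/m8.png',cv2.cvtColor(m,4))
E
```

```text
pos [0.4938 0.0305 0.1403] goal [0.5186 0.0296 0.0988] world d cm [ 2.48 -0.09 -4.15] w 0.04951548335465726
shift now-frame [-0.15  0.05  4.83] goal-frame [-0.15  0.07  4.83] turn [ 0.003 -0.001  0.   ]
turn to upright [ 0.527 -0.006  0.021] joints [ 0.73  0.31 -1.04  2.36  1.37  0.37  0.12]
```

View pics/m8.png

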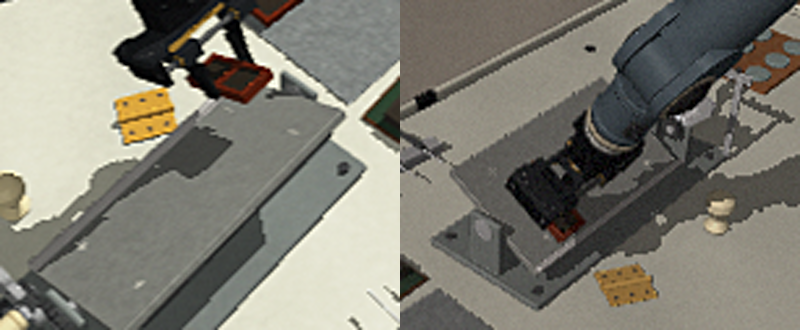

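Request:
drive_tool --targets '[[[-0.1,0,1.0,0,0,0,1],[0,0,1.0,0,0,0,1],[0,0,1.0,0,0,0,1],[0,0,0.8,0,0,0,1],[0,0,0.5,0,0,0,1],[0,0,0.4,0,0,0,1],[0,0,0.15,0,0,0,1],[0,0,0,0,0,0,1],[0,0,0,0,0,0,1],[0,0,0,0,0,0,1]]]'

```text
t: 39.75
ee_pos: [0.5177, 0.0302, 0.098]
ee_rot: [1.906, 1.948, 0.525]
ft_force: [0.0, 0.3, -0.8]
gripper_width: 0.0493
```

```bash
python3 g.py .125 .021 -.027
```

```text
pos [0.5177 0.0302 0.098 ] goal [0.5198 0.0296 0.0966] world d cm [ 0.21 -0.06 -0.13] w 0.04933503934390331
shift now-frame [-0.06  0.11  0.22] goal-frame [-0.06  0.11  0.22] turn [ 0.003 -0.001  0.001]
turn to upright [ 0.526 -0.006  0.021] joints [ 0.63  0.45 -0.96  2.34  1.66  0.45 -0.13]
```

Request:
drive_tool --targets '[[[0,0.05,0.1,0,0,0,1],[0,0.05,0.1,0,0,0,1],[0,0,0,0,0,0,1],[0,0,0,0,0,0,0],[0,0,0,0,0,0,-0.2],[0,0,0,0,0,0,-0.4],[0,0,0,0,0,0,-0.4],[0,0,0,0,0,0,-0.4],[0,0,-1,0,0,0,-0.4],[0,0,-1.5,0,0,0,-0.4]]]'

```text
t: 41.0
ee_pos: [0.5067, 0.03, 0.118]
ee_rot: [1.908, 1.949, 0.525]
ft_force: [1.4, 0.2, 0.4]
gripper_width: 0.0608
```

Request:
drive_tool --targets '[[[0,0,-2,0,0,0,-0.4],[0,0,-3,0,0,0,-0.4],[0,0,-3,0,0,0,-0.6],[0,0,-3,0.174,0,0,-1],[0,0,-1,0.174,0,0,-1],[0,0,0,0.176,0,0,-1],[0,0,-2,0,0,0.18,-1],[0,0,-2,0,0,0.18,-1],[0,0,-2,0,0,0.18,-1],[0,0,-2,0,0,0.18,-1]]]'

```text
t: 42.25
ee_pos: [0.4518, 0.0215, 0.2873]
ee_rot: [2.806, 1.267, 0.115]
ft_force: [1.0, -0.0, -0.7]
gripper_width: 0.087
```

Request:
drive_tool --targets '[[[0,0,0,0,0,0.185,-1],[0,0,0,0,0,0.185,-1],[0,0,0,0,0,0.185,-1],[0,0,0,0,0,0.185,-1],[0,0,0,0,0,0,-1],[0,0,0,0,0,0,-1],[0,0,0,0,0,0,-1],[0,0,0,0,0,0,-1],[0,0,0,0,0,0,-1],[0,0,0,0,0,0,-1]]]'

```text
t: 43.5
ee_pos: [0.4521, 0.0213, 0.2868]
ee_rot: [3.103, 0.177, 0.144]
ft_force: [-0.5, -0.2, -0.3]
gripper_width: 0.0872
```

```bash
cat > q.py <<'E'
# where the placed carriers lie in the board frame: project board-frame model to scene+side outlines
import sys
from f import *
t=sys.argv[1]
def ray_b(V,q):  # intersection with plane z_b=.012, in board coords
    Rb=R.from_euler('z',.021)*R.from_euler('y',-np.pi/6); o,d=ray(V,*q); C=X((0,0,0)); o=Rb.inv().apply(o-C); d=Rb.inv().apply(d); return o+d*(.010-o[2])/d[2]
def fb(views,x,y):
    def cost(p):
        tot=0
        for V,m in views:
            q=np.array([proj(V,X((c[0],c[1],c[2]))) for c in box(p[0],p[1],p[2],0,.112,.05,.014,.014)])
            im=np.zeros((1536,2048),np.uint8); cv2.fillConvexPoly(im,cv2.convexHull(np.round(q*4+1.5).astype(np.int32)),1)
            im=cv2.resize(im.astype(np.float32),(512,384),interpolation=cv2.INTER_AREA); tot+=np.minimum(im,m).sum()/np.maximum(im,m).sum()
        return -tot
    s=np.array([[x,y,0],[x+.008,y,0],[x,y+.008,0],[x,y,.15]]); r=minimize(cost,s[0],method='Nelder-Mead',options=dict(initial_simplex=s,xatol=2e-4,fatol=1e-4)); return r.x.round(4),round(r.fun,3)
for n in (sys.argv[2:] or ['scene','side']):
    im,V=snap(n,f'{n}_{t}.png')
    for d in robot.outline_of(n,'carrier_1'):
        ys,xs=np.nonzero(d['region']); b=ray_b(V,(xs.mean(),ys.mean()))
        if abs(b[0])<.13 and abs(b[1])<.2: print(n,round(d['conf'],2),len(xs),b.round(3),fb([(V,d['region'].astype(np.float32))],b[0],b[1]))
s=robot.state(); print(s['ee_pos'].round(4),R.from_rotvec(s['ee_rot']).as_matrix().round(3).tolist(),s['joints'].round(2))
E
python3 q.py 9
```

```text
scene 0.54 375 [-0.017  0.122  0.01 ] (array([-0.0243,  0.1244, -0.0106]), np.float64(-0.936))
side 0.83 402 [-0.032  0.127  0.01 ] (array([-0.0309,  0.1241,  0.0204]), np.float64(-0.934))
[0.4521 0.0214 0.2868] [[0.989, 0.112, 0.094], [0.115, -0.993, -0.025], [0.09, 0.035, -0.995]] [ 0.87  0.1  -1.08  1.98  0.15  1.03 -0.16]
```

```bash
cat > to.py <<'E'
import sys
from h import *
x,y,z,a=map(float,sys.argv[1:5]); s=robot.state(); Rt=R.from_rotvec(s['ee_rot'])
Rg=R.from_euler('z',a)*R.from_euler('x',np.pi); d=np.array([x,y,z])-s['ee_pos']
print('turn',(Rt.inv()*Rg).as_rotvec().round(3),'shift now',(Rt.inv().apply(d)*100).round(2),'shift goal-frame',(Rg.inv().apply(d)*100).round(2),s['joints'].round(2))
E
python3 to.py .48 .18 .36 0
```

```text
turn [ 0.03  -0.092  0.114] shift now [  5.24 -15.18  -7.42] shift goal-frame [  2.79 -15.86  -7.32] [ 0.87  0.1  -1.08  1.98  0.15  1.03 -0.16]
```

Request:
drive_tool --targets '[[[0,0,0,0.03,-0.092,0.114,-1],[0.7,-4,-1.8,0,0,0,-1],[0.7,-4,-1.8,0,0,0,-1],[0.7,-4,-1.8,0,0,0,-1],[0.7,-3.9,-1.9,0,0,0,-1],[0,0,0,0,0,0,-1],[0,0,0,0,0,0,-1],[0,0,0,0,0,0,-1],[0,0,0,0,0,0,-1],[0,0,0,0,0,0,-1]]]'

```text
t: 44.95
ee_pos: [0.4802, 0.1797, 0.3597]
ee_rot: [3.141, -0.003, 0.0]
ft_force: [-0.7, 0.7, -0.2]
gripper_width: 0.0873
```

```bash
python3 v.py 10; python3 to.py .4284 .3538 .0235 -.047
```

```text
[0.48012574 0.18013396 0.35980096]
0.87 [251.7, 234.1, 314.0, 279.4] [ 0.543 -0.017  0.014] [90. 49. 35.] 347
   fit (np.float64(-0.150191068649292), array([ 0.56467553, -0.04117275,  2.30902209]))
0.82 [362.7, 0.0, 437.6, 21.0] [0.708 0.422 0.014] [171. 100.  42.] 1242
0.76 [88.5, 0.0, 150.6, 72.0] [0.256 0.387 0.014] [181. 107.  46.] 2432
0.68 [194.8, 92.8, 222.4, 159.7] [0.395 0.241 0.014] [81. 53. 41.] 1931
   fit (np.float64(-0.9810330271720886), array([0.39446318, 0.23898932, 1.51259883]))
0.6 [209.1, 15.4, 240.6, 92.0] [0.428 0.356 0.014] [84. 58. 46.] 2359
   fit (np.float64(-0.9707568883895874), array([0.42758037, 0.35435467, 1.52327179]))
turn [ 0.    -0.001  0.046] shift now [ -5.2  -17.36  33.63] shift goal-frame [ -5.98 -17.09  33.63] [ 0.48  0.27 -1.11  1.7   0.25  1.33 -0.68]
```

Request:
drive_tool --targets '[[[-1.73,-5.8,0,0,0,0,-1],[-1.73,-5.8,0,0,0,0,-1],[-1.73,-5.8,0,0,0,0,-1],[0,0,6,0,0,0.046,-1],[0,0,6,0,0,0,-1],[0,0,6,0,0,0,-1],[0,0,6,0,0,0,-1],[0,0,5,0,0,0,-1],[0,0,2,0,0,0,-1],[0,0,0.6,0,0,0,-1]]]'

```text
t: 46.45
ee_pos: [0.4285, 0.3547, 0.0435]
ee_rot: [3.141, -0.073, -0.0]
ft_force: [0.9, 0.5, -0.6]
gripper_width: 0.0867
```

Request:
drive_tool --targets '[[[0,0,1.2,0,0,0,-1],[0,0,0.8,0,0,0,-1],[0,0,0,0,0,0,-0.3],[0,0,0,0,0,0,1],[0,0,0,0,0,0,1],[0,0,0,0,0,0,1],[0,0,0,0,0,0,1],[0,0,0,0,0,0,1],[0,0,0,0,0,0,1],[0,0,0,0,0,0,1]]]'

```text
t: 47.7
ee_pos: [0.4285, 0.3544, 0.0239]
ee_rot: [3.141, -0.073, 0.001]
ft_force: [0.1, -0.2, 3.0]
gripper_width: 0.0495
```

```bash
python3 g.py .04 .05 -.027
```

```text
pos [0.4285 0.3544 0.0239] goal [ 0.5071 -0.0557  0.1217] world d cm [  7.85 -41.01   9.78] w 0.04951497392200928
shift now-frame [ 9.76 40.6  -9.77] goal-frame [-41.17  10.95  -4.97] turn [-0.399  0.428 -1.597]
turn to upright [ 1.000e-03 -0.000e+00 -1.617e+00] joints [-0.18  0.71 -0.8   1.96  0.73  0.79 -1.45]
```

Request:
drive_tool --targets '[[[0,0,-4,0,0,0,1],[0,0,-4.5,0,0,0,1],[0,0,-4.5,0,0,0,1],[0,0,-4.5,0,0,0,1],[1.1,5.1,0,0,0,0,1],[1.1,5.1,0,0,0,0,1],[1.1,5.1,0,0,0,0,1],[1.1,5.1,0,0,0,0,1],[1.1,5.1,0,0,0,0,1],[1.1,5.1,0,0,0,0,1]]]'

```text
t: 48.95
ee_pos: [0.4799, 0.0438, 0.1986]
ee_rot: [3.14, -0.073, 0.001]
ft_force: [0.6, 0.8, -1.6]
gripper_width: 0.0495
```

Request:
drive_tool --targets '[[[1.1,5.1,0,0,0,0,1],[1.1,4.9,0,0,0,0,1],[0,0,0,0,0,-0.178,1],[0,0,0,0,0,-0.178,1],[0,0,0,0,0,-0.178,1],[0,0,0,0,0,-0.178,1],[0,0,0,0,0,-0.178,1],[0,0,0,0,0,-0.178,1],[0,0,0,0,0,-0.178,1],[0,0,0,0,0,-0.178,1]]]'

```text
t: 50.2
ee_pos: [0.497, -0.0554, 0.1983]
ee_rot: [-2.419, -2.004, 0.0]
ft_force: [-0.3, -0.1, -0.8]
gripper_width: 0.0495
```

Request:
drive_tool --targets '[[[0,0,0,0,0,-0.172,1],[0,0,0,-0.174,0,0,1],[0,0,0,-0.174,0,0,1],[0,0,0,-0.174,0,0,1],[0,0,0,0,0,0,1],[0,0,0,0,0,0,1],[0,0,0,0,0,0,1],[0,0,0,0,0,0,1],[0,0,0,0,0,0,1],[0,0,0,0,0,0,1]]]'

```text
t: 51.45
ee_pos: [0.4977, -0.0553, 0.1988]
ee_rot: [1.949, 1.908, 0.505]
ft_force: [0.5, -0.5, -0.2]
gripper_width: 0.0498
```

```bash
python3 g.py .04 .05 -.027
```

```text
pos [ 0.4977 -0.0553  0.1988] goal [ 0.5071 -0.0557  0.1217] world d cm [ 0.94 -0.04 -7.7 ] w 0.049807927217532875
shift now-frame [-0.02 -3.    7.16] goal-frame [-0.06 -3.04  7.14] turn [-0.006  0.021 -0.037]
turn to upright [ 0.518  0.006 -0.021] joints [ 1.23  0.25 -1.31  2.27  0.78  0.37  0.87]
```

Request:
drive_tool --targets '[[[0,0,0,-0.006,0.021,-0.037,1],[0,-0.6,1.4,0,0,0,1],[0,-0.6,1.4,0,0,0,1],[0,-0.6,1.4,0,0,0,1],[0,-0.6,1.4,0,0,0,1],[0,-0.6,1.5,0,0,0,1],[0,0,1.2,0,0,0,1],[0,0,0.8,0,0,0,1],[0,0,0.4,0,0,0,1],[0,0,0,0,0,0,1]]]'

```text
t: 52.7
ee_pos: [0.5192, -0.055, 0.1014]
ee_rot: [1.909, 1.949, 0.522]
ft_force: [0.3, -0.1, -0.3]
gripper_width: 0.0492
```

```bash
python3 g.py .04 .021 -.027
```

```text
pos [ 0.5192 -0.055   0.1014] goal [ 0.5216 -0.0554  0.0966] world d cm [ 0.24 -0.04 -0.48] w 0.04924889826411043
shift now-frame [-0.05 -0.03  0.53] goal-frame [-0.05 -0.03  0.53] turn [-0.  0. -0.]
turn to upright [ 0.523 -0.005  0.02 ] joints [ 0.75  0.4  -0.83  2.34  1.63  0.26  0.08]
```

Request:
drive_tool --targets '[[[0,0,0.3,0,0,0,1],[0,0,0.2,0,0,0,1],[0,0,0,0,0,0,1],[0,0,0,0,0,0,0],[0,0,0,0,0,0,-0.2],[0,0,0,0,0,0,-0.4],[0,0,0,0,0,0,-0.4],[0,0,0,0,0,0,-0.4],[0,0,-1,0,0,0,-0.4],[0,0,-1.5,0,0,0,-0.4]]]'

```text
t: 53.95
ee_pos: [0.5089, -0.0551, 0.1188]
ee_rot: [1.909, 1.95, 0.521]
ft_force: [-0.1, -0.3, 0.1]
gripper_width: 0.0608
```

Request:
drive_tool --targets '[[[0,0,-2,0,0,0,-0.4],[0,0,-3,0,0,0,-0.4],[0,0,-3,0,0,0,-0.6],[0,0,-3,0.174,0,0,-1],[0,0,-1,0.174,0,0,-1],[0,0,0,0.174,0,0,-1],[0,0,-2,0,0,0.18,-1],[0,0,-2,0,0,0.18,-1],[0,0,-2,0,0,0.18,-1],[0,0,-2,0,0,0.18,-1]]]'

```text
t: 55.2
ee_pos: [0.4546, -0.0636, 0.2862]
ee_rot: [2.812, 1.27, 0.092]
ft_force: [-0.2, 0.0, -0.6]
gripper_width: 0.0866
```

Request:
drive_tool --targets '[[[0,0,0,0,0,0.18,-1],[0,0,0,0,0,0.18,-1],[0,0,0,0,0,0.18,-1],[0,0,0,0,0,0.18,-1],[0,0,0,0,0,0.14,-1],[0,0,0,0,0,0,-1],[0,0,0,0,0,0,-1],[0,0,0,0,0,0,-1],[0,0,0,0,0,0,-1],[0,0,0,0,0,0,-1]]]'

```text
t: 56.45
ee_pos: [0.4549, -0.0638, 0.2857]
ee_rot: [3.114, -0.009, 0.121]
ft_force: [0.5, -0.1, -0.2]
gripper_width: 0.0872
```

```bash
python3 q.py 11; python3 to.py .48 .16 .36 0
```

```text
scene 0.8 330 [-0.022  0.122  0.01 ] (array([-0.0283,  0.124 , -0.0061]), np.float64(-0.864))
scene 0.6 425 [-0.019  0.036  0.01 ] (array([-0.0269,  0.0381, -0.0301]), np.float64(-0.931))
side 0.92 371 [-0.031  0.127  0.01 ] (array([-0.03 ,  0.125, -0.023]), np.float64(-0.89))
side 0.8 353 [-0.029  0.043  0.01 ] (array([-0.0292,  0.0403,  0.0055]), np.float64(-0.923))
[ 0.4549 -0.0638  0.2857] [[0.997, -0.007, 0.077], [-0.005, -1.0, -0.025], [0.077, 0.025, -0.997]] [ 1.    0.12 -1.02  1.97  0.15  1.04 -0.09]
turn [ 0.025 -0.077 -0.006] shift now [  2.96 -22.2   -7.78] shift goal-frame [  2.51 -22.38  -7.43] [ 1.    0.12 -1.02  1.97  0.15  1.04 -0.09]
```

Both are placed well (x≈-0.028, yaw under 0.03). Now the third.

Request:
drive_tool --targets '[[[0,0,0,0.025,-0.077,-0.006,-1],[0.6,-5.6,-1.9,0,0,0,-1],[0.6,-5.6,-1.9,0,0,0,-1],[0.6,-5.6,-1.9,0,0,0,-1],[0.6,-5.6,-1.9,0,0,0,-1],[0,0,0,0,0,0,-1],[0,0,0,0,0,0,-1],[0,0,0,0,0,0,-1],[0,0,0,0,0,0,-1],[0,0,0,0,0,0,-1]]]'

```text
t: 57.9
ee_pos: [0.479, 0.1593, 0.3615]
ee_rot: [3.141, -0.003, 0.0]
ft_force: [0.8, 0.7, 0.5]
gripper_width: 0.0873
```

```bash
python3 v.py 12; python3 to.py .3945 .239 .0235 -.059
```

```text
[0.47896749 0.1598996  0.36169365]
0.86 [252.0, 265.2, 314.8, 290.0] [ 0.525 -0.089  0.014] [80. 48. 32.] 978
   fit (np.float64(-0.6476595997810364), array([ 0.52993125, -0.08628896,  3.1501809 ]))
0.73 [363.5, 0.1, 431.3, 7.0] [0.696 0.411 0.014] [116.  75.  44.] 260
0.71 [251.8, 220.2, 317.8, 242.0] [0.525 0.015 0.014] [79. 46. 34.] 813
   fit (np.float64(-0.49284636974334717), array([0.52904724, 0.01751935, 0.16702791]))
0.68 [93.3, 0.0, 151.4, 59.6] [0.261 0.377 0.014] [181. 107.  46.] 1963
0.64 [193.3, 80.1, 225.5, 146.7] [0.394 0.24  0.014] [83. 57. 45.] 2044
   fit (np.float64(-0.962650716304779), array([0.39386698, 0.23808146, 1.5032218 ]))
turn [ 0.    -0.     0.058] shift now [-8.46 -7.89 33.82] shift goal-frame [-8.89 -7.38 33.82] [ 0.54  0.25 -1.12  1.71  0.23  1.32 -0.63]
```

Request:
drive_tool --targets '[[[-4.25,-3.92,0,0,0,0,-1],[-4.25,-3.92,0,0,0,0,-1],[0,0,4,0,0,0.064,-1],[0,0,5.5,0,0,0,-1],[0,0,5.5,0,0,0,-1],[0,0,5.5,0,0,0,-1],[0,0,5.5,0,0,0,-1],[0,0,3.5,0,0,0,-1],[0,0,1.7,0,0,0,-1],[0,0,0.6,0,0,0,-1]]]'

```text
t: 59.4
ee_pos: [0.3936, 0.2386, 0.0427]
ee_rot: [3.139, -0.1, -0.002]
ft_force: [0.3, -0.3, -0.0]
gripper_width: 0.0871
```

```bash
python3 to.py .394 .2385 .0235 -.065
```

```text
turn [0.001 0.001 0.001] shift now [0.04 0.01 1.92] shift goal-frame [0.04 0.01 1.92] [ 0.03  0.57 -0.84  2.16  0.68  0.69 -1.34]
```

Request:
drive_tool --targets '[[[0,0,1.2,0,0,0,-1],[0,0,0.7,0,0,0,-1],[0,0,0,0,0,0,-0.3],[0,0,0,0,0,0,1],[0,0,0,0,0,0,1],[0,0,0,0,0,0,1],[0,0,0,0,0,0,1],[0,0,0,0,0,0,1],[0,0,0,0,0,0,1],[0,0,0,0,0,0,1]]]'

```text
t: 60.65
ee_pos: [0.3943, 0.2386, 0.0248]
ee_rot: [3.14, -0.101, 0.001]
ft_force: [0.2, -0.5, 3.5]
gripper_width: 0.0496
```

```bash
python3 g.py -.045 .05 -.027
```

```text
pos [0.3943 0.2386 0.0248] goal [ 0.5089 -0.1407  0.1217] world d cm [ 11.46 -37.93   9.69] w 0.049619547137285815
shift now-frame [13.89 37.12 -9.67] goal-frame [-38.17  14.08  -3.06] turn [-0.396  0.432 -1.614]
turn to upright [ 1.000e-03 -1.000e-03 -1.635e+00] joints [ 0.    0.6  -0.8   2.17  0.72  0.66 -1.38]
```

Request:
drive_tool --targets '[[[0,0,-4,0,0,0,1],[0,0,-4.5,0,0,0,1],[0,0,-4.5,0,0,0,1],[0,0,-4.5,0,0,0,1],[1.65,4.65,0,0,0,0,1],[1.65,4.65,0,0,0,0,1],[1.65,4.65,0,0,0,0,1],[1.65,4.65,0,0,0,0,1],[1.65,4.65,0,0,0,0,1],[1.65,4.65,0,0,0,0,1]]]'

```text
t: 61.9
ee_pos: [0.4747, -0.0478, 0.1994]
ee_rot: [3.14, -0.101, 0.0]
ft_force: [1.4, 0.1, -1.7]
gripper_width: 0.0493
```

Request:
drive_tool --targets '[[[1.65,4.65,0,0,0,0,1],[1.65,4.6,0,0,0,0,1],[0,0,0,0,0,-0.184,1],[0,0,0,0,0,-0.184,1],[0,0,0,0,0,-0.184,1],[0,0,0,0,0,-0.184,1],[0,0,0,0,0,-0.184,1],[0,0,0,0,0,-0.184,1],[0,0,0,0,0,-0.184,1],[0,0,0,0,0,-0.184,1]]]'

```text
t: 63.15
ee_pos: [0.5014, -0.1405, 0.1991]
ee_rot: [-2.388, -2.04, -0.0]
ft_force: [0.4, -0.1, -0.8]
gripper_width: 0.0495
```

Request:
drive_tool --targets '[[[0,0,0,0,0,-0.184,1],[0,0,0,-0.174,0,0,1],[0,0,0,-0.174,0,0,1],[0,0,0,-0.174,0,0,1],[0,0,0,0,0,0,1],[0,0,0,0,0,0,1],[0,0,0,0,0,0,1],[0,0,0,0,0,0,1],[0,0,0,0,0,0,1],[0,0,0,0,0,0,1]]]'

```text
t: 64.4
ee_pos: [0.5022, -0.1405, 0.1997]
ee_rot: [1.912, 1.953, 0.517]
ft_force: [0.0, -0.9, -0.5]
gripper_width: 0.0495
```

```bash
python3 g.py -.045 .05 -.027
```

```text
pos [ 0.5022 -0.1405  0.1997] goal [ 0.5089 -0.1407  0.1217] world d cm [ 0.67 -0.02 -7.79] w 0.049483261766889004
shift now-frame [-0.04 -3.28  7.1 ] goal-frame [-0.03 -3.32  7.09] turn [-0.006 -0.    -0.   ]
turn to upright [ 0.518 -0.006  0.021] joints [ 1.43  0.37 -1.34  2.22  0.7   0.39  1.2 ]
```

Request:
drive_tool --targets '[[[0,0,0,-0.006,0,0,1],[0,-0.66,1.4,0,0,0,1],[0,-0.66,1.4,0,0,0,1],[0,-0.66,1.4,0,0,0,1],[0,-0.66,1.4,0,0,0,1],[0,-0.66,1.5,0,0,0,1],[0,0,1.2,0,0,0,1],[0,0,0.8,0,0,0,1],[0,0,0.3,0,0,0,1],[0,0,0,0,0,0,1]]]'

```text
t: 65.65
ee_pos: [0.5204, -0.1402, 0.1017]
ee_rot: [1.908, 1.949, 0.522]
ft_force: [-0.3, 0.1, 0.5]
gripper_width: 0.05
```

```bash
python3 g.py -.045 .022 -.027
```

```text
pos [ 0.5204 -0.1402  0.1017] goal [ 0.5229 -0.1404  0.0975] world d cm [ 0.25 -0.02 -0.43] w 0.050022667535141174
shift now-frame [-0.03 -0.    0.49] goal-frame [-0.03 -0.    0.49] turn [ 0. -0.  0.]
turn to upright [ 0.524 -0.006  0.021] joints [ 1.01  0.46 -0.9   2.28  1.42  0.22  0.49]
```

Request:
drive_tool --targets '[[[0,0,0.3,0,0,0,1],[0,0,0.2,0,0,0,1],[0,0,0,0,0,0,1],[0,0,0,0,0,0,0],[0,0,0,0,0,0,-0.2],[0,0,0,0,0,0,-0.4],[0,0,0,0,0,0,-0.4],[0,0,0,0,0,0,-0.4],[0,0,-1,0,0,0,-0.4],[0,0,-1.5,0,0,0,-0.4]]]'

```text
t: 66.9
ee_pos: [0.5102, -0.1402, 0.119]
ee_rot: [1.909, 1.95, 0.522]
ft_force: [-0.5, 0.3, -0.6]
gripper_width: 0.0607
```

Request:
drive_tool --targets '[[[0,0,-2,0,0,0,-0.4],[0,0,-3,0,0,0,-0.4],[0,0,-3,0,0,0,-0.6],[0,0,-3,0.174,0,0,-1],[0,0,-1,0.174,0,0,-1],[0,0,0,0.174,0,0,-1],[0,0,-4,0,0,0.18,-1],[0,0,-4,0,0,0.18,-1],[0,0,0,0,0,0.18,-1],[0,0,0,0,0,0.18,-1]]]'

```text
t: 68.15
ee_pos: [0.4525, -0.1445, 0.2978]
ee_rot: [2.836, 1.3, 0.036]
ft_force: [-0.6, -0.8, -0.5]
gripper_width: 0.087
```

Request:
drive_tool --targets '[[[0,0,0,0,0,0.18,-1],[0,0,0,0,0,0.18,-1],[0,0,0,0,0,0.18,-1],[0,0,0,0,0,0.18,-1],[0,0,0,0,0,0.14,-1],[0,-4,0,0,0,0,-1],[0,-5,0,0,0,0,-1],[0,-5,0,0,0,0,-1],[0,-5,0,0,0,0,-1],[0,-4,0,0,0,0,-1]]]'

```text
t: 69.4
ee_pos: [0.4508, 0.0875, 0.2954]
ee_rot: [3.132, 0.011, 0.047]
ft_force: [-0.2, 0.3, 0.2]
gripper_width: 0.0871
```

```bash
python3 q.py 13; python3 - <<'E'
from h import *
im,P=snap('wrist','w13.png'); sc=cv2.imread('pics/scene_13.png'); sd=cv2.imread('pics/side_13.png')
m=np.zeros((600,800,3),np.uint8); m[:300,:400]=cv2.resize(sc[210:350,90:277],(400,300),interpolation=2); m[:300,400:]=cv2.resize(sd[105:255,180:380],(400,300),interpolation=2); m[300:,:400]=cv2.resize(cv2.cvtColor(im,4),(400,300)); m[300:,400:]=cv2.resize(sc,(400,300))
cv2.imwrite('pics/m13.png',m)
E
```

```text
scene 0.96 457 [-0.023 -0.046  0.01 ] (array([-0.0282, -0.0448, -0.004 ]), np.float64(-0.935))
scene 0.6 346 [-0.018  0.12   0.01 ] (array([-0.0278,  0.1226, -0.0017]), np.float64(-0.883))
scene 0.55 365 [-0.017  0.036  0.01 ] (array([-0.025 ,  0.0384, -0.0478]), np.float64(-0.89))
side 0.68 335 [-0.027  0.042  0.01 ] (array([-0.0267,  0.04  ,  0.029 ]), np.float64(-0.882))
side 0.66 277 [-0.043 -0.043  0.01 ] (array([-0.0349, -0.0456, -0.0576]), np.float64(-0.78))
side 0.62 379 [-0.03   0.129  0.01 ] (array([-0.0287,  0.1259,  0.0022]), np.float64(-0.905))
[0.451  0.0858 0.2951] [[1.0, 0.007, 0.029], [0.008, -1.0, -0.009], [0.029, 0.01, -1.0]] [ 0.72  0.17 -1.11  1.92  0.19  1.13 -0.45]
```

View pics/m13.png

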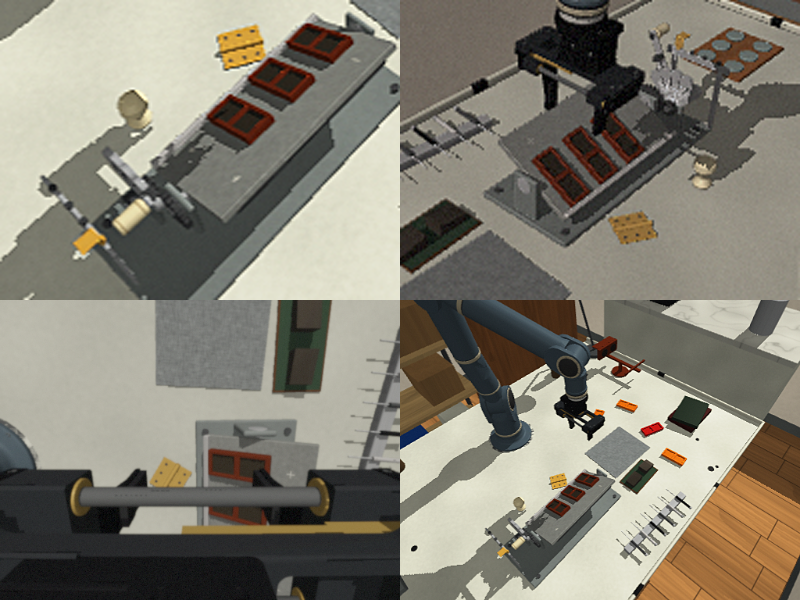

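All three carriers lie side by side on the slope, the prisms are on the felt at bottom centre, and the handle is at scene (151,312). The knob and hinge are undisturbed. One last numeric check of lever and prisms, then I hand in if it agrees.

```bash
python3 - <<'E'
from f import *
for a in (-10,10,30):
    t=np.radians(a); p=np.array([.518+.15*np.sin(t),-.345+.021*.15*np.sin(t),.085+.15*np.cos(t)]); print('lever at',a,'->',proj(S,p).round(1))
ok=True
for n,V in (('scene',S),('side',D)):
    robot.read_camera(n)
    for d in robot.outline_of(n,'prism_left'):
        ys,xs=np.nonzero(d['region']); print(n,round(d['conf'],2),len(xs),atz(V,xs.mean(),ys.mean(),.018).round(3))
E
```

```text
lever at -10 -> [124.4 282.9]
lever at 10 -> [137.1 295.8]
lever at 30 -> [151.3 311.1]
scene 0.63 410 [ 0.501 -0.123  0.018]
scene 0.5 225 [0.652 0.201 0.018]
side 0.51 186 [0.647 0.21  0.018]
```

```bash
python3 -c "
from workcell import robot
print(robot.sign_off(), robot.state()['t'])"
```

```text
the job is handed in; nothing more can be done
the job is handed in; nothing more can be done
```

The job is done and handed in, at about 70 s of the 208 s allowed; the hand-in gave no verdict. I moved both prisms onto the felt rest, threw the lever into the third notch at the brass flag (board at 30°), and laid the three carriers that were there against the cleat.

**Last checks that agreed:**
- **Lever:** the handle shows at scene pixel (151,312), against (151,311) predicted for the third notch. The board crosses fit a slope of 30.0°.
- **Carriers:** scene fits put their centres at board x = -25 to -28 mm, within the -36 to -22 mm limits (touching is -29), at y of about 123, 38 and -45 mm. All yaws came out below 0.06 rad, against a limit of 0.16.
- **Bystanders:** the hinge and the knob look undisturbed in the pictures. I did not measure them at the end.

**Checks that disagreed or were weak:**
- **Wrist view of the slope:** one wrist picture showed the board about 10 mm off the model. The scene and side cameras agreed with each other, so I used those.
- **Third carrier:** the side camera put it at x = -35 mm, but the gripper partly hid it. The scene camera, with a clear view, said -28 mm.
- **Prisms:** the detector confirmed only one of the two at the end; the other I saw on the felt in the last picture.
- **Knock:** the near carrier had shifted about 3 cm since my first measurement, so I measured it again before picking it up.

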